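# Seat a handset in the vacuum nest and prime the pump under its guard

## Task

Get the white keypad handset that lies between the nest and the pump box ready for its screen film: lay it keypad up, fully seated, in the matching pocket of the vacuum nest. Then lift the yellow sprung guard on the grey pump box, flip the toggle beneath it fully over to the hinge side without ramming it against its stop, and let the guard drop shut again. Do not disturb the other things on the table.

Things in the scene. Friction and masses are not known exactly. Their poses are not given: they have to be found in the camera images.
- handset: white bar handset with a keypad, 118 (x) x 47 (y) x 12 (z) mm, loose, about 0.1 kg, lying keypad up at the front of the table, between nest and pump box (a like one far to the left is not meant); origin at the centre of its underside, x along its length, z up out of the keypad; gripped across its 47 mm width
- nest: fixed aluminium plate 180 (x) x 130 (y) x 8 mm with a black rim, 9 mm high, 14 mm wide, round a pocket 122 (x) x 51 (y) mm (2 mm clear of the handset all round). The middle 50 mm of both long sides has no rim, so fingers straddling the handset reach down to the plate. Origin: centre of underside; x along the pocket. The handset may lie either end first. May stand left or right of the pump box
- nest_floor (a point): centre of the pocket's floor, 8 mm above the table; the underside of the handset rests here
- pump_box: fixed grey box 110 (x) x 104 (y) x 75 (z) mm with the yellow guard on its top; origin at the centre of its underside, x from its front (nearest the robot) to its rear, z up. Front face at x = -55 mm, top at z = 75 mm
- guard (a joint): angle of the yellow guard: 0 shut, grows as its front is lifted, stop at 1.9. A spring always shuts it (0.1 N m shut, 0.2 N m fully up: 1.4 to 2.7 N at the lip); it never stays up by itself. A hollow cover open below, 60 mm wide outside (y), 54 mm inside, 49 mm high, from 62 mm in front of its hinge to 8 mm behind it
- guard_lip (a point): middle of the lower front edge of the lifting lip, a tongue 46 mm wide, 4 mm thick at the foot of the guard's front wall. Shut, it juts 13 mm out past the box's front face, underside 78 mm above the table, free air below, so a fingertip tilted 30 to 45 degrees, reaching forward and down from the front, gets under it
- guard_hinge (a point): middle of the guard's hinge axis, which runs along the box's y; 5 mm behind the box's origin and 87 mm above its underside
- toggle (a joint): angle of the stiff toggle under the guard: 0 = leaning 0.3 rad to the front (off), 0.6 = leaning 0.3 rad to the rear, towards the hinge (on), with a hard stop at each end. It stays where it is left (friction 0.08 N m: 2 N at its tip, 4 N half way up) and must be pushed over to about its stop, but not rammed against it
- toggle_tip (a point): centre of the round end (radius 5 mm) of the toggle, a steel bat of radius 4 mm, 40 mm from pivot to tip. The pivot lies in the box's top face, 33 mm in front of the box's origin, mid width; the tip stands 38 mm above the box's top
- squeegee_card: blue plastic smoothing card, 55 x 85 x 12 mm, bystander; origin under its centre
- film_pack: flat white film pack, 150 x 85 x 8 mm, bystander; origin under its centre
- calculator: dark desk calculator, 125 x 68 x 17 mm, bystander; origin under its centre
- stapler: blue stapler, 34 x 136 x 50 mm, bystander; origin under its centre

How it is judged:
By the outcome, as a careful person would: the job done as asked, in the order asked, and still so for the second after the job is handed in, with the robot touching nothing.
It also fails if it takes over 58 s, if anything falls off the work surface, if the arm or the gripper's body presses on something with over 40 N, if the wrist force passes 120 N, or if a joint passes its speed limit or range.

## Robot

A 6-joint arm with a two-finger parallel gripper is mounted at the origin on a cart in front of the work surface, level with it; the furniture and walls round the work are solid. World frame = base frame: x ahead of the robot, y to its left, z up, the work surface at z = 0. Lengths are in m, angles in rad, forces in N, time in s.
With the tool pointing down it reaches from about 0.375 to 0.9 m from the base axis. Payload 3.1 kg.
Tool frame: the origin (TCP) lies at the centre of the arm's flange, where the gripper is bolted on; the fingertips stand 173 mm ahead of it and the grasp point (between the pads) lies 155 mm ahead of it (tip_extent is the distance from the TCP to the fingertips, in m); z points along the fingers, y is the direction in which the jaws open and shut (so a half turn about z gives the same grasp; the last joint's range is limited). The gripper opens to 85 mm and grips with 20 to 120 N. Pads are 22 mm wide; open, the fingers measure 114 mm over their backs; the gripper's body (76 mm by 85 mm) begins 54 mm behind the grasp point. The pads swing forward as they close: fully open they stand 13 mm farther back than shut.
Start: joints at [-1.419, 0.527, 1.433, -0, 1.181, -0.178], TCP at [0.202, -0.591, 0.405] pointing down, gripper open.
Joint ranges: [-3.08, 3.08], [-0.75, 2.2], [0.22, 2.44], [-1.43, 4.57], [0, 2.65], [-2.85, 2.85]. Speed limits (rad/s): [2.79, 2.79, 3.14, 3.14, 3.14, 3.14].

## Interface

Orientations are given as a unit quaternion [x, y, z, w].
In Python, from station import sense, snapshot, sign_off, tip_extent gives the robot as it stands. The module is installed in compiled form; this text tells all that it offers.
- The arm moves only by the tool servo_tool, never from a script. Its argument "rows" is a list of rows, each a list of 3 entries, a list of its own where there are three numbers: the shift along the tool's x, y, z in mm, then the turn about the tool's z in degrees, then the opening, from -1 (shut) to 1 (fully open), so that 0 is half open. A call has 1 to 8 rows; each row is the pose to reach, as a shift and turn from the pose measured when the call began, along the tool's axes at that moment; what a row does not reach only later rows make up. A row lasts 1/10 s, in which the tool goes at most 50 mm and 8.59 degrees, less where a joint would pass 70% of its speed; a pose out of reach is approached as far as the arm can. A call with a gripper value outside its range is refused whole. The fingers move at their own pace and stop on an object; "force" is the grip in N (left out, the last holds). Time passes only in rows, so rows that repeat a pose let the fingers close. It gives the time, the measured TCP pose, the force and the opening at its end, in the units of the state.
- sense(): the state, without advancing time (a new reading comes with each control period).
- snapshot(name): name is "scene" or "side" or "wrist"; returns a dict with "image" (420x560x3 uint8, blue, green, red), "z_map" (420x560 float32, m along the optical axis (not along the pixel's ray), 0 where there is no reading), "vertical_fov" (degrees; the focal length in pixels is half the picture's height over the tangent of half this angle, whatever the lens; pixels are square), "cx", "cy" (the principal point, pixels), "cam_to_world" (4x4, takes a point from camera to world coordinates). Camera axes: x right, y down, z forward; pixel columns grow to the right and rows downward; lengths in m; the calibration is good to about 2 mm. A picture is of the moment at which its call begins.
- sign_off(): hands the job in, once; it reports no verdict.
The state is a dict: "t": time; "q": joint angles; "qd": joint speeds; "tau": joint torques, N m; "tcp_pos": TCP position; "tool_rot": TCP orientation; "force": force on the tool from outside, world axes, zero at the start; "ft_torque": the same for the moment, N m; "finger_gap": opening from 0.0 (shut) to 1.0 (fully open).
Only numpy, scipy, OpenCV 4.12 (cv2) and the standard library are available. Lean on these libraries where they do the work, as an engineer would, in place of code of your own. Each camera call takes 0.05 s, during which the arm holds its last target. There are 200 camera calls.

## Working session

There is one attempt and no reset: what is moved stays moved. The work goes in short steps, Python scripts to look and compute and a tool call to move; the robot and the scene stay as the last step left them, time stands still between calls to the robot, and variables do not carry over. Pictures are saved under pics/ and viewed, about 8 in all and at most 12, crops included, and the job is handed in when it is done.

Besides the shell and the picture viewer there is one more tool, called after "Request:" as name(argument=value, ...), one argument or row to a line, values as JSON. servo_tool: Moves the arm, as the interface text tells. Its arguments: {"type":"object","properties":{"rows":{"type":"array"},"force":{"type":"number"}},"required":["rows"]}

```bash
mkdir -p pics && cat > h.py <<'E'
import numpy as np, cv2
from station import sense, snapshot
from scipy.spatial.transform import Rotation as R
def snap(name,save=None):
    s=snapshot(name)
    if save: cv2.imwrite('pics/'+save,s['image'])
    s['f']=s['image'].shape[0]/2/np.tan(np.radians(s['vertical_fov'])/2)
    return s
def cloud(s):
    z=s['z_map']; v,u=np.mgrid[:z.shape[0],:z.shape[1]]
    P=np.stack([(u-s['cx'])/s['f']*z,(v-s['cy'])/s['f']*z,z],-1)
    W=P@s['cam_to_world'][:3,:3].T+s['cam_to_world'][:3,3]
    W[z==0]=np.nan
    return W
def ray(s,u,v,h):
    d=s['cam_to_world'][:3,:3]@np.array([(u-s['cx'])/s['f'],(v-s['cy'])/s['f'],1]); o=s['cam_to_world'][:3,3]
    return o+d*(h-o[2])/d[2]
E
python3 - <<'E'
from h import *
for n in ('scene','side'):
    s=snap(n,n+'0.png'); print(n,s['f'],s['cx'],s['cy'],np.round(s['cam_to_world'],3).tolist(), (s['z_map']>0).mean())
    np.savez('%s0.npz'%n,**s)
st=sense(); print({k:np.round(v,3).tolist() for k,v in st.items()})
from station import tip_extent; print(tip_extent)
E
```

```text
scene 505.1744690658322 278.28553293991104 201.92836267771077 [[-0.711, -0.5, 0.495, -0.199], [-0.703, 0.486, -0.519, 0.754], [0.019, -0.716, -0.697, 1.118], [0.0, 0.0, 0.0, 1.0]] 0.9959991496598639
side 402.95103782575137 282.66180802222556 206.4488965833775 [[-0.992, -0.093, 0.088, 0.391], [-0.127, 0.609, -0.783, 1.125], [0.02, -0.788, -0.616, 1.006], [0.0, 0.0, 0.0, 1.0]] 0.99578231292517
{'t': 0.1, 'q': [-1.419, 0.528, 1.434, 0.0, 1.181, -0.178], 'qd': [-0.0, -0.001, -0.004, 0.001, 0.0, 0.0], 'tau': [0.0, -44.33, -17.859, -0.0, 0.004, -0.0], 'tcp_pos': [0.202, -0.591, 0.404], 'tool_rot': [0.986, 0.164, 0.0, -0.001], 'force': [0.359, 0.586, -0.068], 'ft_torque': [0.02, -0.034, -0.019], 'finger_gap': 0.997}
0.1734
```

View pics/scene0.png

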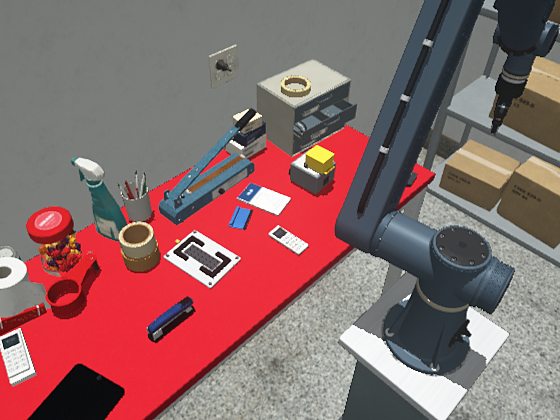

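View pics/side0.png

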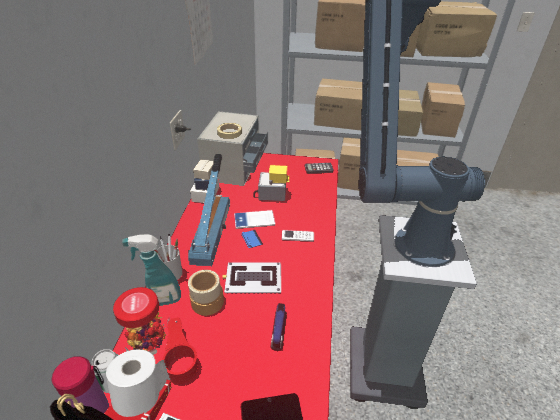

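The scene view shows the nest at about (205,257), the handset at (288,238) and the pump box with its yellow guard at (313,172). The side view shows them at (253,278), (298,236) and (272,187). Next I measure them.

```bash
python3 - <<'E'
from h import *
def rect(P): 
    r=cv2.minAreaRect((P[:,:2]*1000).astype(np.float32)); return np.round(r[0],1),np.round(r[1],1),round(r[2],1),'z',np.round(np.percentile(P[:,2],[5,50,95])*1000,1)
for n,bx in (('scene',dict(nest=(160,225,245,292),hand=(264,220,312,260),box=(285,140,342,198))),('side',dict(nest=(222,258,285,296),hand=(279,227,318,245),box=(252,160,296,206)))):
    s=dict(np.load(n+'0.npz')); W=cloud(s); hsv=cv2.cvtColor(s['image'],cv2.COLOR_BGR2HSV)
    red=((hsv[...,0]<8)|(hsv[...,0]>172))&(hsv[...,1]>120)
    for k,(a,b,c,d) in bx.items():
        m=np.zeros(red.shape,bool); m[b:d,a:c]=1; m&=~np.isnan(W[...,2])
        t=m&red; print(n,k,'table z',np.round(np.median(W[t][:,2])*1000,1))
        mm=(m&~red).astype(np.uint8); nl,l,st,_=cv2.connectedComponentsWithStats(mm); 
        mm=l==1+np.argmax(st[1:,4]); P=W[mm]
        if k=='box':
            y=m&(hsv[...,0]>18)&(hsv[...,0]<38)&(hsv[...,1]>120); print(' yellow',rect(W[y]), 'top',rect(W[y&(W[...,2]>.125)]))
            g=mm&~y; print(' grey',rect(W[g&(W[...,2]>.01)]),' top',rect(W[g&(W[...,2]>.068)&(W[...,2]<.08)]))
        else:
            print(' ',k,rect(P[P[:,2]<.03]))
E
```

```text
scene nest table z 1.6
  nest (array([590.2, 241.8]), array([200.4, 132.6]), 8.0, 'z', array([ 5.2, 10.4, 19.8]))
scene hand table z 1.8
  hand (array([460. ,  19.9]), array([125.3,  51. ]), 2.9, 'z', array([ 3.5, 12.7, 17.2]))
scene box table z 2.0
 yellow (array([ 579.9, -233.9]), array([ 74.3, 118.9]), 89.8, 'z', array([ 82.1, 119.1, 129.1])) top (array([ 566.8, -231.7]), array([70. , 58.8]), 3.3, 'z', array([125.3, 126.9, 129.9]))
 grey (array([ 633.6, -266.9]), array([147.3, 271.9]), 51.2, 'z', array([14.3, 51. , 84.1]))  top (array([ 627.8, -241.5]), array([131.6, 210.7]), 78.0, 'z', array([69.1, 76.3, 79.7]))
side nest table z 1.1
  nest (array([587.2, 239.8]), array([186.9, 140.2]), 7.6, 'z', array([ 5.9, 10.1, 19.2]))
side hand table z 1.6
  hand (array([458. ,  14.2]), array([115.7,  66.2]), 4.3, 'z', array([ 5.1, 12.3, 16.5]))
side box table z 1.9
 yellow (array([ 563.1, -230.9]), array([78.1, 70.4]), 6.4, 'z', array([ 84. , 120.8, 128.5])) top (array([ 567.1, -228.5]), array([68.2, 66.2]), 7.1, 'z', array([125.3, 126.7, 129. ]))
 grey (array([ 595.6, -226. ]), array([112.2, 127.6]), 89.1, 'z', array([15. , 63.5, 81.4]))  top (array([ 589.7, -229.4]), array([109.7, 110.4]), 4.6, 'z', array([69.9, 76.2, 79.4]))
```

Request:
servo_tool(
  rows=[
    [[36,-41,0],2,1],
    [[73,-82,0],4,1],
    [[110,-123,0],6,1],
    [[147,-164,0],8,1],
    [[183,-205,0],10,1],
    [[220,-246,0],12,1],
    [[256,-287,0],14,1],
    [[293,-328,0],15,1],
  ],
)

```text
t: 0.9
tcp_pos: [0.358, -0.2207, 0.4044]
tool_rot: [0.999, 0.033, -0.0, -0.001]
force: [0.6, 0.4, 0.1]
finger_gap: 0.999
```

Request:
servo_tool(
  rows=[
    [[20,-42,8],0,1],
    [[40,-84,16],0,1],
    [[60,-126,24],0,1],
    [[80,-168,32],0,1],
    [[95,-205,40],0,1],
    [[105,-228,40],0,1],
    [[105,-228,40],0,1],
    [[105,-228,40],0,1],
  ],
)

```text
t: 1.7
tcp_pos: [0.4475, 0.0141, 0.3647]
tool_rot: [0.999, 0.034, -0.0, -0.001]
force: [-0.4, -0.5, -0.3]
finger_gap: 1.003
```

```bash
python3 - <<'E'
from h import *
s=snap('wrist','w1.png'); st=sense(); print(st['tcp_pos'],st['tool_rot'],s['cam_to_world'].round(3).tolist(),s['f'])
np.savez('w1.npz',**s)
W=cloud(s); hsv=cv2.cvtColor(s['image'],cv2.COLOR_BGR2HSV)
red=((hsv[...,0]<8)|(hsv[...,0]>172))&(hsv[...,1]>120)
print('table z',np.median(W[red][:,2]))
m=((~red)&(W[...,2]<.06)&(W[...,2]>.003)).astype(np.uint8)
n,l,stt,c=cv2.connectedComponentsWithStats(m)
for i in range(1,n):
    if stt[i,4]>800:
        P=W[l==i]; r=cv2.minAreaRect((P[:,:2]*1000).astype(np.float32)); print(stt[i],np.round(c[i]),np.round(r[0],1),np.round(r[1],1),round(r[2],1),np.round(np.percentile(P[:,2],[5,50,95])*1000,1))
E
```

```text
[0.4474378  0.01342788 0.36479216] [ 9.99447079e-01  3.32338315e-02 -3.86470625e-04 -9.48238715e-04] [[0.067, -0.949, -0.308, 0.526], [-0.998, -0.064, -0.019, 0.019], [-0.002, 0.309, -0.951, 0.334], [0.0, 0.0, 0.0, 1.0]] 318.00668541200486
table z nan
[    0     0   134   130 15339] [60. 64.] [548.8 234.9] [110.7 130.2] 8.1 [ 6.3  7.9 16.8]
[ 322    0  103   84 7024] [373.  36.] [596.1 -63.2] [71.5 85.5] 15.7 [6.5 7.9 9.2]
[ 487    0   66  117 5002] [518.  57.] [ 580.4 -180.5] [99.   6.6] 6.6 [ 9.1 35.6 57.9]
[ 252  115   48  113 5070] [276. 170.] [458.8  18.8] [117.8  47.3] 4.0 [ 8.9 10.9 12.4]
```

View pics/w1.png

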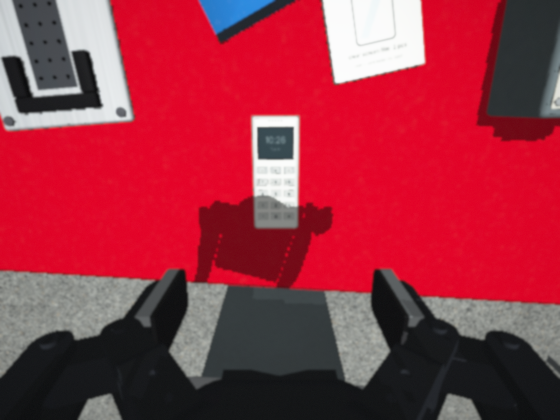

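The wrist view shows the handset at (276,170), keypad up, display at the far end. Its size comes out at 118 x 47 mm, as given, with centre (459,19) and yaw 4°. Next I check how far the fingertips reach when open.

```bash
python3 - <<'E'
from h import *
s=dict(np.load('w1.npz')); W=cloud(s)
Rt=R.from_quat([9.99447079e-01,3.32338315e-02,-3.86470625e-04,-9.48238715e-04]).as_matrix(); T=(W-[0.4474378,0.01342788,0.36479216])@Rt*1000
print('tool in front view: world->tool of handset', (np.array([.4588,.0188,0])-[0.4474378,0.01342788,0.36479216])@Rt*1000)
for a,b,c,d in ((120,268,190,400),(370,268,440,400)):
    P=T[b:d,a:c].reshape(-1,3); P=P[P[:,2]<190]
    print(np.nanpercentile(P,[0,1,50,99,100],axis=0).round(1).tolist())
    for z0 in range(100,186,8):
        Q=P[(P[:,2]>=z0)&(P[:,2]<z0+8)]
        if len(Q)>5: print(z0,len(Q),Q.min(0).round(1),Q.max(0).round(1))
E
```

```text
tool in front view: world->tool of handset [ 11.95279173  -3.9046422  364.79194591]
[[-11.9, -56.8, 84.3], [-9.9, -55.6, 85.7], [11.8, -42.6, 110.0], [17.6, -21.8, 157.8], [18.4, -20.3, 161.4]]
100 425 [ -8.3 -50.1 100. ] [ 17.5 -29.7 108. ]
108 596 [ -8.3 -50.8 108. ] [ 14.2 -37.  116. ]
116 517 [ -0.9 -53.3 116. ] [ 14.  -42.5 124. ]
124 695 [-11.2 -56.7 124. ] [ 11.5 -42.1 132. ]
132 724 [-11.4 -56.7 132. ] [ 11.5 -42.2 140. ]
140 619 [-11.7 -56.8 140. ] [ 11.6 -42.4 148. ]
148 492 [-11.9 -56.8 148. ] [ 11.5 -42.4 156. ]
156 124 [-10.3 -48.4 156.1] [ 10.7 -42.3 161.4]
[[-11.9, 19.6, 84.4], [-9.7, 21.2, 85.5], [11.8, 42.2, 110.1], [17.7, 55.2, 157.8], [18.4, 56.8, 162.0]]
100 445 [ -8.   28.8 100. ] [ 17.4  49.5 108. ]
108 578 [ -8.3  36.4 108. ] [ 14.1  50.4 116. ]
116 526 [ -0.8  41.8 116. ] [ 13.8  53.3 124. ]
124 678 [-11.3  41.9 124. ] [ 11.9  55.8 132. ]
132 739 [-11.9  41.9 132. ] [ 11.9  56.8 140. ]
140 614 [-11.5  41.8 140. ] [ 11.6  56.4 148. ]
148 481 [-11.4  41.9 148. ] [ 11.4  56.3 156. ]
156 133 [-10.8  42.1 156. ] [ 10.7  48.4 162. ]
```

Request:
servo_tool(
  rows=[
    [[12,-4,40],0,1],
    [[12,-4,85],0,1],
    [[12,-4,130],0,1],
    [[12,-4,165],0,1],
    [[12,-4,185],0,1],
    [[12,-4,192],0,1],
    [[12,-4,192],0,1],
    [[12,-4,192],0,1],
  ],
  force=30,
)

```text
t: 2.55
tcp_pos: [0.4593, 0.0179, 0.1736]
tool_rot: [0.999, 0.033, 0.0, -0.001]
force: [0.8, 0.4, 0.6]
finger_gap: 0.999
```

Request:
servo_tool(
  rows=[
    [[0,0,0],0,-1],
    [[0,0,0],0,-1],
    [[0,0,0],0,-1],
    [[0,0,0],0,-1],
    [[0,0,0],0,-1],
    [[0,0,0],0,-1],
    [[0,0,0],0,-1],
  ],
  force=30,
)

```text
t: 3.25
tcp_pos: [0.4595, 0.0179, 0.1747]
tool_rot: [0.999, 0.033, 0.001, -0.0]
force: [-0.1, -0.5, 6.6]
finger_gap: 0.539
```

Request:
servo_tool(
  rows=[
    [[0,0,-5],0,-1],
    [[0,0,-20],0,-1],
    [[0,0,-50],0,-1],
    [[0,0,-90],0,-1],
    [[0,0,-120],0,-1],
    [[0,0,-120],0,-1],
  ],
)

```text
t: 3.85
tcp_pos: [0.4601, 0.0178, 0.2984]
tool_rot: [0.999, 0.033, 0.006, 0.001]
force: [1.3, 0.3, -1.4]
finger_gap: 0.536
```

```bash
cat > nest.py <<'E'
from h import *
import sys
s=snap('wrist',sys.argv[1]); st=sense(); p=st['tcp_pos']; q=R.from_quat(st['tool_rot']); Rt=q.as_matrix()
W=cloud(s); T=(W-p)@Rt*1000; hsv=cv2.cvtColor(s['image'],cv2.COLOR_BGR2HSV)
print('tcp',p.round(4),'yaw',np.degrees(np.arctan2(Rt[1,0],Rt[0,0])).round(2),'z',Rt[:,2].round(4),'gap',st['finger_gap'],'F',st['force'].round(1))
# held handset: bright, low-saturation, z beyond the pads
m=(hsv[...,1]<60)&(hsv[...,2]>110)&(T[...,2]>145)&(T[...,2]<185)&(abs(T[...,1])<40)
n,l,stt,c=cv2.connectedComponentsWithStats(m.astype(np.uint8))
if n>1:
    i=1+np.argmax(stt[1:,4]); P=T[l==i]; r=cv2.minAreaRect(P[:,:2].astype(np.float32)); print('handset in tool',stt[i],np.round(r[0],1),np.round(r[1],1),round(r[2],1),P.min(0).round(1),P.max(0).round(1),'top z',np.median(P[:,2]).round(1))
    for x in range(15,70,8):
        Q=P[(P[:,0]>x)&(P[:,0]<x+8)]
        if len(Q)>20: print(' x',x+4,'ymin/max',Q[:,1].min().round(1),Q[:,1].max().round(1),'z',np.median(Q[:,2]).round(1))
np.savez('w.npz',**s,p=p,Rt=Rt)
E
python3 nest.py w2.png
```

```text
tcp [0.4595 0.0179 0.2967] yaw 3.79 z [ 0.0078  0.     -1.    ] gap 0.5378826595066706 F [ 0.  -0.1 -0.6]
handset in tool [ 226  158  107  216 9346] [2.3 0.8] [ 46.7 112.8] 89.7 [-54.2 -22.7 160.1] [ 58.8  24.1 168.6] top z 162.5
 x 19 ymin/max -22.6 24.0 z 162.5
 x 27 ymin/max -22.6 24.0 z 162.7
 x 35 ymin/max -22.6 23.5 z 162.6
 x 43 ymin/max -22.6 23.7 z 162.6
 x 51 ymin/max -22.5 23.6 z 162.3
 x 59 ymin/max -22.7 23.7 z 163.3
```

Request:
servo_tool(
  rows=[
    [[4,-40,-15],-1,-1],
    [[8,-80,-30],-2,-1],
    [[12,-120,-45],-3,-1],
    [[16,-160,-60],-4,-1],
    [[19,-195,-60],-4.2,-1],
    [[19,-206,-60],-4.2,-1],
    [[19,-206,-60],-4.2,-1],
    [[19,-206,-60],-4.2,-1],
  ],
)

```text
t: 4.7
tcp_pos: [0.4638, 0.224, 0.3555]
tool_rot: [0.998, 0.07, 0.002, 0.001]
force: [0.5, 0.5, -1.3]
finger_gap: 0.539
```

```bash
python3 nest.py w3.png
```

```text
tcp [0.464  0.2236 0.3557] yaw 7.94 z [ 0.005  -0.0012 -1.    ] gap 0.5416777229324743 F [-0.3  0.3 -1.9]
handset in tool [  225   157   109   218 12789] [ 0.5 -0.3] [113.8  46.9] 0.0 [-56.4 -23.7 160.9] [ 57.4  23.2 172.5] top z 164.2
 x 19 ymin/max -23.3 22.9 z 164.6
 x 27 ymin/max -23.4 22.9 z 164.6
 x 35 ymin/max -23.3 22.7 z 164.7
 x 43 ymin/max -23.3 22.9 z 164.7
 x 51 ymin/max -23.6 22.8 z 164.5
 x 59 ymin/max -23.7 23.2 z 166.3
```

View pics/w3.png

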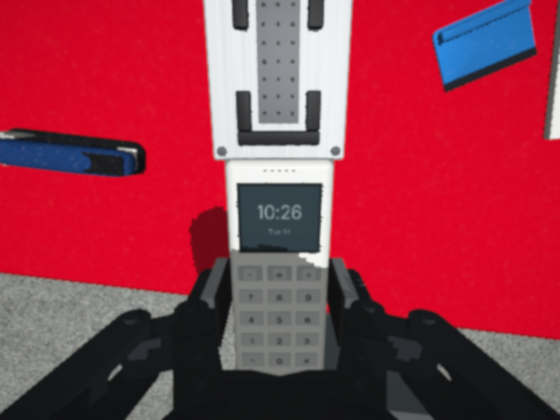

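The wrist view shows the handset held straight. The nest's front half is visible, with the front rim at (280,135); the rear is cut off at the top. I back off upward to see the whole rim.

Request:
servo_tool(
  rows=[
    [[4,0,-40],0,-1],
    [[10,0,-80],0,-1],
    [[16,0,-115],0,-1],
    [[16,0,-125],0,-1],
    [[16,0,-125],0,-1],
    [[16,0,-125],0,-1],
    [[16,0,-125],0,-1],
  ],
)

```text
t: 5.45
tcp_pos: [0.4786, 0.2254, 0.4784]
tool_rot: [0.998, 0.069, -0.0, 0.001]
force: [-0.5, 0.4, -1.8]
finger_gap: 0.536
```

```bash
cat > rim.py <<'E'
from h import *
d=dict(np.load('w.npz')); s={k:d[k] for k in d}; p,Rt=d['p'],d['Rt']
W=cloud(s); hsv=cv2.cvtColor(s['image'],cv2.COLOR_BGR2HSV)
dist=np.linalg.norm(W[...,:2]-[.588,.241],axis=-1)
def rep(nm,r):
    c=np.array([*r[0],0])/1000
    print(nm,np.round(r[0],1),np.round(r[1],1),round(r[2],1),' in tool:',((c-p)@Rt*1000).round(1)[:2])
# black rim: dark pixels above the plate
v=hsv[...,2]; m=(v<55)&(dist<.11)&(W[...,2]>.004)&(W[...,2]<.03)
m=cv2.morphologyEx(m.astype(np.uint8),cv2.MORPH_OPEN,np.ones((3,3)))
n,l,st,c=cv2.connectedComponentsWithStats(m); o=np.argsort(-st[1:,4])[:2]+1; print(st[o].tolist())
vs,us=np.nonzero(np.isin(l,o)); P=np.array([ray(s,u,w,.017) for u,w in zip(us,vs)])
r=cv2.minAreaRect((P[:,:2]*1000).astype(np.float32)); rep('rim outer (150x79)',r)
P2=W[vs,us]; rep('rim depth',cv2.minAreaRect((P2[:,:2]*1000).astype(np.float32)))
red=((hsv[...,0]<8)|(hsv[...,0]>172))&(hsv[...,1]>120)
m=((~red)&(W[...,2]>.003)&(W[...,2]<.03)&(dist<.13)).astype(np.uint8); n,l,st,c=cv2.connectedComponentsWithStats(m); i=1+np.argmax(st[1:,4]); P=W[l==i]; rep('plate depth (180x130)',cv2.minAreaRect((P[:,:2]*1000).astype(np.float32))); print(st[i])
vs,us=np.nonzero(l==i); P=np.array([ray(s,u,w,.008) for u,w in zip(us,vs)]); rep('plate ray',cv2.minAreaRect((P[:,:2]*1000).astype(np.float32)))
E
python3 nest.py w4.png; python3 rim.py
```

```text
tcp [0.4787 0.2256 0.4786] yaw 7.92 z [ 4.0e-04 -2.4e-03 -1.0e+00] gap 0.5368597383029833 F [-0.1 -0.7 -1.9]
handset in tool [ 226  158  107  216 9683] [0.9 0.5] [ 46.5 113. ] 89.9 [-55.6 -22.9 161.8] [ 57.4  23.8 170.4] top z 164.4
 x 19 ymin/max -22.8 23.5 z 164.6
 x 27 ymin/max -22.8 23.7 z 164.6
 x 35 ymin/max -22.9 23.4 z 164.7
 x 43 ymin/max -22.7 23.4 z 164.8
 x 51 ymin/max -22.7 23.5 z 164.5
 x 59 ymin/max -22.6 23.6 z 166.1
[[251, 140, 31, 4, 96], [250, 121, 8, 16, 78]]
rim outer (150x79) [522.2 247.9] [27.9 41.2] 6.2  in tool: [ 46.1 -17.3]
rim depth [514.  252.2] [48.6 23.7] 65.2  in tool: [ 38.6 -22.7]
plate depth (180x130) [585.4 240.7] [183.8 130.3] 8.0  in tool: [107.7  -1.4]
[  224     0   107   155 14975]
plate ray [585.6 240.7] [183.7 129. ] 8.2  in tool: [107.9  -1.3]
```

View pics/w4.png

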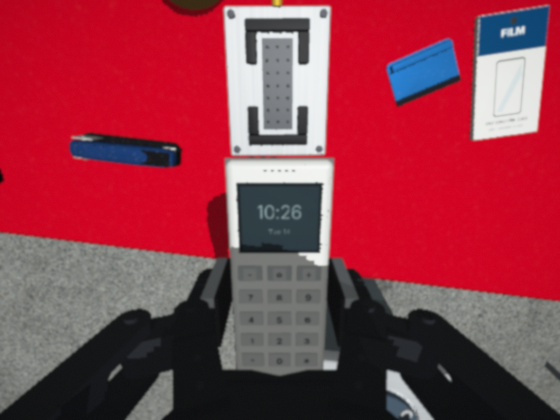

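The whole nest is now visible: plate rows 5–155, black rim from about (247,20) to (313,143). I measure the rim more closely with a looser threshold.

```bash
python3 - <<'E'
from h import *
s=dict(np.load('w.npz')); p,Rt=s['p'],s['Rt']
v=cv2.cvtColor(s['image'],cv2.COLOR_BGR2HSV)[...,2]; print(v[20:32:2,280],v[132:150:2,280],v[30,242:262:2])
m=np.zeros(v.shape,np.uint8); m[10:150,232:325]=(v[10:150,232:325]<100)
n,l,st,c=cv2.connectedComponentsWithStats(m)
for i in range(1,n):
    if st[i,4]>60: print(i,st[i].tolist(),c[i].round())
def T(P): return (np.array(P)-p)@Rt*1000
big=[i for i in range(1,n) if st[i,4]>300 and (st[i,2]>50)]
vs,us=np.nonzero(np.isin(l,big)); P=T([ray(s,u,w,.017) for u,w in zip(us,vs)])
for h in (.017,.008):
    P=T([ray(s,u,w,h) for u,w in zip(us,vs)]); r=cv2.minAreaRect(P[:,:2].astype(np.float32)); print('rim in tool h',h,np.round(r[0],1),np.round(r[1],1),round(r[2],1),P.min(0).round(1),P.max(0).round(1))
# pocket walls, top edge inner: scan
P=np.full(v.shape+(2,),0.)
for nm,(us_,vs_) in {'mid col 281':([281]*140,range(10,150)),'row 30':(range(235,322),[30]*87),'row 125':(range(235,322),[125]*87)}.items():
    t=T([ray(s,u,w,.017) for u,w in zip(us_,vs_)]); b=np.array([v[w,u]<100 for u,w in zip(us_,vs_)]).astype(int); e=np.nonzero(np.diff(b))[0]
    print(nm,[( (t[i,:2]+t[i+1,:2])/2).round(1).tolist() for i in e])
E
```

```text
[68 66 68 69 66 42] [230 170  68  61  54  48 114 220 229] [239 204  73  36  38  38  38  41  56  50]
1 [246, 19, 63, 45, 1385] [277.  34.]
4 [248, 107, 59, 38, 974] [277. 130.]
rim in tool h 0.017 [104.4  -1.9] [ 75.4 146.7] 89.8 [ 31.  -39.7 461.5] [177.7  36.  461.7]
rim in tool h 0.008 [105.  -2.] [ 77.  149.8] 89.8 [ 30.  -40.6 470.5] [179.7  36.7 470.7]
mid col 281 [[178.1, 3.0], [164.4, 3.0], [42.0, 3.0], [31.6, 3.0]]
row 30 [[166.0, -39.7], [166.0, 34.9]]
row 125 [[55.6, -39.5], [55.5, -27.7], [55.4, 24.6], [55.4, 36.4]]
```

Request:
servo_tool(
  rows=[
    [[20,0,40],0,-1],
    [[40,-1,85],0,-1],
    [[60,-1,130],0,-1],
    [[80,-2,175],0,-1],
    [[100,-2,215],0,-1],
    [[105,-2,245],0,-1],
    [[105,-2,256],0,-1],
    [[105,-2,256],0,-1],
  ],
)

```text
t: 6.3
tcp_pos: [0.5811, 0.2412, 0.2198]
tool_rot: [0.998, 0.069, -0.003, 0.002]
force: [-0.1, -0.4, -0.8]
finger_gap: 0.541
```

Request:
servo_tool(
  rows=[
    [[0,0,8],0,-1],
    [[0,0,8],0,-1],
    [[0,0,8],0,-1],
  ],
)

```text
t: 6.6
tcp_pos: [0.581, 0.2413, 0.213]
tool_rot: [0.998, 0.069, -0.002, 0.002]
force: [-0.4, 0.8, -0.8]
finger_gap: 0.535
```

```bash
python3 nest.py w5.png
```

```text
tcp [0.5812 0.2413 0.2132] yaw 7.93 z [-0.0041 -0.0034 -1.    ] gap 0.5355839047370006 F [ 0.5 -0.1 -0.8]
handset in tool [ 226  157  108  217 9842] [0.6 0.5] [ 47.  113.6] 90.0 [-56.2 -23.1 161.9] [ 57.4  24.  172.5] top z 164.4
 x 19 ymin/max -23.0 23.7 z 164.6
 x 27 ymin/max -22.9 24.0 z 164.8
 x 35 ymin/max -23.0 23.8 z 164.7
 x 43 ymin/max -22.9 23.7 z 164.8
 x 51 ymin/max -23.1 23.9 z 164.5
 x 59 ymin/max -22.8 23.6 z 166.3
```

View pics/w5.png

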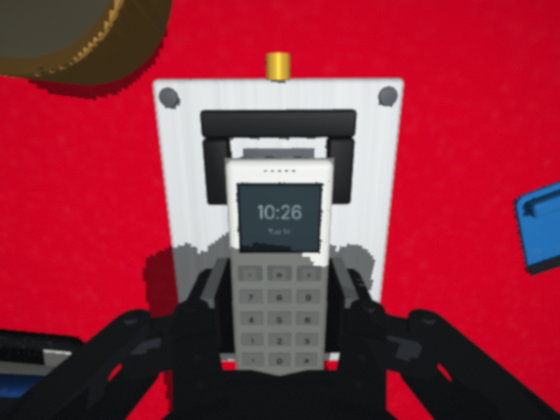

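```bash
cat > edges.py <<'E'
from h import *
s=dict(np.load('w.npz')); p,Rt=s['p'],s['Rt']
hs=cv2.cvtColor(s['image'],cv2.COLOR_BGR2HSV); v=hs[...,2].astype(int); g=cv2.GaussianBlur(s['image'].sum(2).astype(np.float32)/3,(0,0),.8)
def T(u,w,h): return ((ray(s,u,w,h)-p)@Rt*1000)[:2].round(1).tolist()
def steps(line,k,th=25):
    d=np.diff(line); i=[j for j in range(1,len(d)-1) if abs(d[j])>th and abs(d[j])>=abs(d[j-1]) and abs(d[j])>abs(d[j+1])]; return [(j+k+.5,int(np.sign(d[j]))) for j in i]
for u in (235,250,310,325): print('col',u,[(y,sg,T(u,y,.017),T(u,y,.008)) for y,sg in steps(g[70:165,u],70)])
for w in (170,185): print('row',w,[(x,sg,T(x,w,.017)[1],T(x,w,.008)[1]) for x,sg in steps(g[w,150:410],150)])
hb=p[2]-.1645
print('handset far edge',[(y,T(u,y,hb)) for u in (245,300,320) for y,sg in steps(g[140:175,u],140) if sg>0][:8], 'at h',hb)
print('handset sides',[(x,T(x,200,hb)[1]) for x,sg in steps(g[200,215:345],215)])
E
python3 edges.py
```

```text
col 235 [(78.5, 1, [91.0, -20.8], [91.7, -21.9]), (109.5, -1, [76.9, -21.4], [76.8, -22.6]), (137.5, 1, [63.3, -22.0], [62.5, -23.2]), (157.5, -1, [53.2, -22.5], [51.9, -23.7])]
col 250 [(78.5, 1, [91.0, -13.6], [91.7, -14.3]), (109.5, -1, [76.9, -14.0], [76.8, -14.8]), (137.5, 1, [63.3, -14.4], [62.5, -15.2]), (147.5, -1, [58.3, -14.6], [57.2, -15.4]), (159.5, 1, [52.2, -14.7], [50.7, -15.6])]
col 310 [(77.5, 1, [91.4, 15.2], [92.2, 16.0]), (109.5, -1, [76.8, 15.6], [76.7, 16.4]), (137.5, 1, [63.3, 16.0], [62.5, 16.9]), (147.5, -1, [58.3, 16.2], [57.2, 17.0])]
col 325 [(77.5, 1, [91.4, 22.4], [92.2, 23.6]), (109.5, -1, [76.8, 23.0], [76.7, 24.3]), (136.5, 1, [63.8, 23.6], [63.0, 24.9])]
row 170 [(162.5, 1, -60.6, -64.0), (204.5, -1, -38.7, -40.8), (224.5, 1, -28.2, -29.8), (333.5, -1, 28.8, 30.4), (352.5, 1, 38.8, 40.9), (393.5, -1, 60.2, 63.5)]
row 185 [(164.5, 1, -60.5, -63.8), (205.5, -1, -38.8, -40.9), (225.5, 1, -28.2, -29.7), (236.5, -1, -22.3, -23.6), (322.5, 1, 23.4, 24.6), (332.5, -1, 28.7, 30.2), (351.5, 1, 38.8, 40.9), (392.5, -1, 60.6, 63.9)]
handset far edge [(159.5, [57.2, -13.9]), (158.5, [57.5, 9.1])] at h 0.04866764248671335
handset sides [(226.5, -22.6), (236.5, -18.2), (321.5, 18.8), (331.5, 23.1)]
```

The close view shows the handset centred sideways to within 0.3 mm. Its far end at row 159 is about 6 mm short of the rim's inner edge at row 137, where 2 mm is wanted. I correct this forward, come down to just above the rim and measure again.

Request:
servo_tool(
  rows=[
    [[3.4,0,0],0,-1],
    [[3.4,0,6],0,-1],
    [[3.4,0,12],0,-1],
    [[3.4,0,17],0,-1],
    [[3.4,0,17],0,-1],
    [[3.4,0,17],0,-1],
  ],
)

```text
t: 7.25
tcp_pos: [0.5844, 0.2417, 0.1956]
tool_rot: [0.998, 0.069, -0.003, 0.002]
force: [0.5, -0.2, -1.2]
finger_gap: 0.537
```

```bash
python3 nest.py w6.png | head -2; python3 edges.py
```

```text
tcp [0.5845 0.2417 0.1959] yaw 7.93 z [-0.0045 -0.0034 -1.    ] gap 0.5425417139201592 F [-0.3  0.6 -0.3]
handset in tool [ 225  155  109  219 9932] [ 0.8 -0.4] [113.2  53. ] 0.3 [-55.8 -26.7 162.2] [ 57.4  26.3 184.1] top z 164.6
col 235 [(82.5, 1, [88.1, -18.6], [88.7, -19.7]), (117.5, -1, [73.6, -19.2], [73.3, -20.4]), (147.5, 1, [60.4, -19.8], [59.3, -21.0])]
col 250 [(82.5, 1, [88.1, -12.1], [88.7, -12.9]), (117.5, -1, [73.6, -12.5], [73.3, -13.3]), (148.5, 1, [60.0, -13.0], [58.8, -13.8]), (157.5, -1, [55.8, -13.1], [54.5, -13.9])]
col 310 [(82.5, 1, [88.0, 13.7], [88.6, 14.5]), (116.5, -1, [74.0, 14.1], [73.7, 15.0]), (148.5, 1, [59.9, 14.5], [58.8, 15.4]), (156.5, -1, [56.3, 14.6], [54.9, 15.5])]
col 325 [(82.5, 1, [88.0, 20.2], [88.6, 21.4]), (116.5, -1, [74.0, 20.8], [73.7, 22.0]), (147.5, 1, [60.4, 21.4], [59.3, 22.7])]
row 170 [(195.5, -1, -38.7, -41.1), (224.5, 1, -25.2, -26.7), (333.5, -1, 25.8, 27.4), (360.5, 1, 38.5, 40.8), (406.5, -1, 60.0, 63.7)]
row 185 [(151.5, 1, -60.2, -63.9), (196.5, -1, -38.9, -41.3), (225.5, 1, -25.1, -26.7), (235.5, -1, -20.4, -21.6), (321.5, 1, 20.5, 21.7), (332.5, -1, 25.7, 27.3), (359.5, 1, 38.6, 40.9), (404.5, -1, 60.0, 63.6)]
handset far edge [(148.5, [61.7, -13.7]), (147.5, [62.1, 9.0]), (147.5, [62.1, 17.3])] at h 0.031418435073811424
handset sides [(226.5, -22.5), (236.5, -18.2), (321.5, 18.8), (331.5, 23.2)]
```

Request:
servo_tool(
  rows=[
    [[0,0,4],0,-1],
    [[0,0,7],0,-1],
    [[0,0,9],0,-1],
    [[0,0,11],0,-1],
    [[0,0,11.5],0,-1],
    [[0,0,12],0,-1],
    [[0,0,12],0,-1],
  ],
)

```text
t: 8.0
tcp_pos: [0.5845, 0.2417, 0.1839]
tool_rot: [0.998, 0.069, -0.002, 0.002]
force: [0.1, -0.4, -0.4]
finger_gap: 0.538
```

Request:
servo_tool(
  rows=[
    [[0,0,1],0,-1],
    [[0,0,1.5],0,-1],
    [[0,0,1.5],0,-1],
    [[0,0,1],0,-0.05],
    [[0,0,0],0,0.2],
    [[0,0,0],0,0.4],
    [[0,0,0],0,0.4],
    [[0,0,0],0,0.4],
  ],
)

```text
t: 8.8
tcp_pos: [0.5845, 0.2416, 0.1838]
tool_rot: [0.998, 0.069, -0.002, 0.002]
force: [-0.6, -0.3, -0.1]
finger_gap: 0.693
```

Request:
servo_tool(
  rows=[
    [[0,0,-5],0,0.4],
    [[0,0,-30],0,0.4],
    [[0,0,-70],0,0.4],
    [[-20,0,-115],0,0.4],
    [[-40,0,-160],0,0.4],
    [[-40,0,-180],0,0.4],
    [[-40,0,-180],0,0.4],
  ],
)

```text
t: 9.5
tcp_pos: [0.5461, 0.2371, 0.3686]
tool_rot: [0.998, 0.069, 0.002, 0.001]
force: [0.8, -0.3, -0.5]
finger_gap: 0.701
```

```bash
python3 nest.py w7.png && python3 - <<'E'
from h import *
s=dict(np.load('w.npz')); W=cloud(s); cv2.imwrite('pics/w7.png',s['image'])
d=W[...,:2]-np.array([.5832,.2415]); a=np.radians(8.2); x=d@[np.cos(a),np.sin(a)]; y=d@[-np.sin(a),np.cos(a)]
for X in (-50,-20,0,20,50):
    print(X,[np.nanmedian(W[(abs(x*1000-X)<5)&(abs(y*1000-Y)<4)][:,2]*1000).round(1) for Y in (-18,0,18)], 'plate',[np.nanmedian(W[(abs(x*1000-X)<5)&(abs(y*1000-Y)<4)][:,2]*1000).round(1) for Y in (-50,50)])
E
```

```text
tcp [0.5458 0.2369 0.3662] yaw 7.94 z [ 2.0e-04 -2.4e-03 -1.0e+00] gap 0.6998130400547309 F [-0.2  0.2 -0.5]
handset in tool [361 270   1   1   1] [11.6 35.8] [0. 0.] 0.0 [ 11.6  35.8 152.5] [ 11.6  35.8 152.5] top z 152.5
-50 [np.float64(19.1), np.float64(19.1), np.float64(18.6)] plate [np.float64(259.8), np.float64(258.6)]
-20 [np.float64(281.0), np.float64(19.7), np.float64(281.5)] plate [np.float64(251.9), np.float64(258.1)]
0 [np.float64(18.9), np.float64(19.2), np.float64(18.6)] plate [np.float64(7.7), np.float64(7.8)]
20 [np.float64(19.0), np.float64(19.2), np.float64(18.6)] plate [np.float64(7.7), np.float64(7.7)]
50 [np.float64(18.7), np.float64(19.0), np.float64(18.3)] plate [np.float64(7.6), np.float64(7.7)]
```

View pics/w7.png

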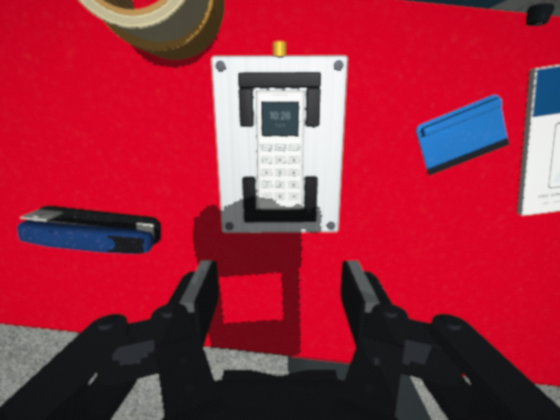

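The wrist view shows the handset lying inside the rim at (280,148), display at the far end. Its top is at 19 mm all over with the plate at 7.7 mm, so it is seated flat. On to the pump box.

Request:
servo_tool(
  rows=[
    [[-17,46,-5],0,-1],
    [[-34,93,-10],0,-1],
    [[-51,140,-15],0,-1],
    [[-68,187,-20],1,-1],
    [[-85,234,-25],1.5,-1],
    [[-102,281,-30],2,-1],
    [[-119,328,-35],2.5,-1],
    [[-136,375,-35],3,-1],
  ],
)

```text
t: 10.35
tcp_pos: [0.4625, -0.1539, 0.4011]
tool_rot: [0.999, 0.043, -0.001, 0.001]
force: [1.1, 0.9, -0.2]
finger_gap: 0.0
```

Request:
servo_tool(
  rows=[
    [[-20,40,0],0,-1],
    [[-32,75,0],0,-1],
    [[-32,85,0],0,-1],
    [[-32,85,0],0,-1],
    [[-32,85,0],0,-1],
  ],
)

```text
t: 10.85
tcp_pos: [0.4379, -0.2404, 0.4002]
tool_rot: [0.999, 0.043, -0.002, -0.001]
force: [1.1, 0.0, -0.2]
finger_gap: 0.003
```

```bash
cat > box.py <<'E'
from h import *
import sys
s=snap('wrist',sys.argv[1]); st=sense(); p=st['tcp_pos']; Rt=R.from_quat(st['tool_rot']).as_matrix(); W=cloud(s); hsv=cv2.cvtColor(s['image'],cv2.COLOR_BGR2HSV)
np.savez('w.npz',**s,p=p,Rt=Rt)
print('tcp',p.round(4),'yaw',np.degrees(np.arctan2(Rt[1,0],Rt[0,0])).round(2),'zax',Rt[:,2].round(4),'gap',st['finger_gap'])
def rep(nm,P):
    r=cv2.minAreaRect((P[:,:2]*1000).astype(np.float32)); print(nm,len(P),np.round(r[0],1),np.round(r[1],1),round(r[2],1),'z',np.round(np.percentile(P[:,2],[5,50,95])*1000,1),'tool',((np.array([*r[0],0])/1000-p)@Rt*1000)[:2].round(1))
y=(hsv[...,0]>18)&(hsv[...,0]<38)&(hsv[...,1]>120)&(W[...,1]<-.1)
rep('yellow',W[y])
for a,b in ((.07,.085),(.115,.135)): 
    if (y&(W[...,2]>a)&(W[...,2]<b)).sum()>30: rep('yellow z %g-%g'%(a,b),W[y&(W[...,2]>a)&(W[...,2]<b)])
red=((hsv[...,0]<8)|(hsv[...,0]>172))&(hsv[...,1]>120)
g=(~y)&(~red)&(hsv[...,1]<90)&(abs(W[...,0]-.59)<.09)&(abs(W[...,1]+.229)<.09)
rep('grey top',W[g&(W[...,2]>.068)&(W[...,2]<.082)])
E
python3 box.py w8.png
```

```text
tcp [ 0.438  -0.2399  0.4004] yaw 4.98 zax [-2.9e-03  8.0e-04 -1.0e+00] gap -0.0016732841757479795
yellow 7998 [ 556.3 -234.3] [67.8 70.5] 5.1 z [ 81.5 123.4 124.7] tool [119.4   5.2]
yellow z 0.07-0.085 797 [ 543.9 -222. ] [88.3 45.1] 57.7 z [79.9 81.7 83.2] tool [108.2  -8.3]
yellow z 0.115-0.135 6951 [ 558.6 -234.4] [50.4 60. ] 4.6 z [122.3 123.6 124.8] tool [121.8   5.4]
grey top 2883 [ 566.4 -233.3] [ 61.9 102.7] 4.5 z [73.  74.9 76.4] tool [129.6   4.9]
```

View pics/w8.png

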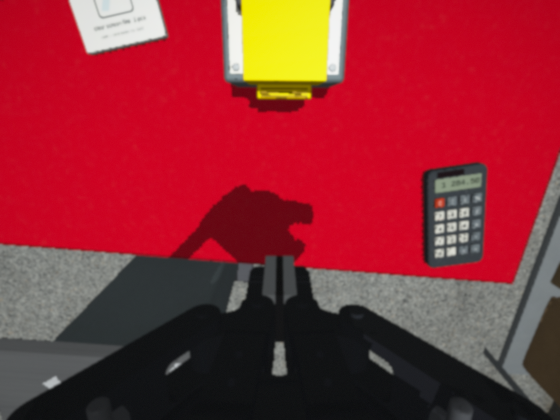

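The view shows the box front with the yellow lip at (284,92); box yaw is about 4.7° and the tool's is 5.0°. The tool cannot tilt with these moves, so I check whether the back of an open finger has a ledge that could hook under the lip.

```bash
python3 - <<'E'
from h import *
s=dict(np.load('w1.npz')); W=cloud(s)
Rt=R.from_quat([9.99447079e-01,3.32338315e-02,-3.86470625e-04,-9.48238715e-04]).as_matrix(); T=(W-[0.4474378,0.01342788,0.36479216])@Rt*1000
P=T[240:,:].reshape(-1,3); P=P[(P[:,2]<175)&(P[:,2]>30)]
for z0 in range(56,166,3):
    Q=P[(P[:,2]>=z0)&(P[:,2]<z0+3)]
    if len(Q)>5: 
        i=np.argmax(Q[:,1]); j=np.argmin(Q[:,1]); print(z0,len(Q),'right',Q[i].round(1)[:2],'left',Q[j].round(1)[:2],'x max',Q[:,0].max().round(1))
# lip front edge from latest view
d=dict(np.load('w.npz')); W=cloud(d); hsv=cv2.cvtColor(d['image'],cv2.COLOR_BGR2HSV); Tt=(W-d['p'])@d['Rt']*1000
y=(hsv[...,0]>18)&(hsv[...,0]<38)&(hsv[...,1]>120); y[120:]=0
L=Tt[y&(W[...,2]<.09)]; print('lip tool',np.percentile(L,[1,50,99],axis=0).round(1).tolist()); vs,us=np.nonzero(y)
e=vs.max(); u=int(us[vs>=e-2].mean()); print('front edge px',u,e,((ray(d,u,e+.5,.080)-d['p'])@d['Rt']*1000).round(1), us[vs>=e-4].min(),us[vs>=e-4].max(), [((ray(d,q,e,.08)-d['p'])@d['Rt']*1000).round(1)[1] for q in (us[vs>=e-4].min(),us[vs>=e-4].max())])
E
```

```text
77 491 right [17.9 26.8] left [ 18.1 -26.7] x max 20.9
80 1498 right [15.  30.1] left [ 17.2 -30.7] x max 20.1
83 2199 right [11.4 63.7] left [ 11.9 -63.9] x max 18.5
86 3993 right [11.  66.2] left [ 11.4 -66.6] x max 18.5
89 4169 right [10.5 68.8] left [ 11.1 -69.1] x max 18.2
92 4301 right [11.2 70.8] left [ 11.6 -71.3] x max 18.4
95 3289 right [11.1 72.7] left [ 10.8 -73.6] x max 18.1
98 2644 right [11.3 73.2] left [ 11.4 -73.5] x max 17.6
101 2589 right [10.8 74.2] left [ 10.5 -74. ] x max 17.5
104 4371 right [10.8 74.2] left [ 10.7 -74.6] x max 15.9
107 4003 right [11.3 74.4] left [ 11.2 -74.9] x max 14.3
110 1560 right [10.9 74. ] left [ 10.6 -75. ] x max 14.2
113 1164 right [11.4 72.5] left [ 11.  -72.8] x max 14.2
116 542 right [ 6.3 66. ] left [  6.4 -66.6] x max 14.0
119 214 right [ 6.2 60.5] left [  5.2 -64.6] x max 12.5
122 758 right [10.9 52.6] left [ 11. -51.] x max 11.9
125 434 right [ 7.2 55.5] left [  7.  -55.7] x max 11.6
128 587 right [ 6.5 55.8] left [  6.6 -56.6] x max 11.6
131 593 right [ 6.8 55.9] left [  5.8 -56.7] x max 11.9
134 548 right [ 5.7 56.8] left [  6.2 -56.7] x max 11.6
137 523 right [ 6.4 56.2] left [  6.  -56.6] x max 11.6
140 485 right [ 6.6 56.2] left [  6.3 -56.6] x max 11.6
143 453 right [ 5.6 56.4] left [  6.2 -56.8] x max 11.6
146 447 right [ 6.2 55.8] left [  6.3 -56.8] x max 11.6
149 380 right [ 6.3 56.3] left [  6.6 -56.4] x max 11.5
152 323 right [ 6.6 54.8] left [  6.1 -56.1] x max 11.5
155 250 right [10.6 49. ] left [ 10.4 -49.5] x max 11.2
158 120 right [-9.4 42.9] left [  2.8 -43.5] x max 9.6
lip tool [[85.4, -29.7, 315.6], [91.7, 4.3, 318.5], [151.7, 35.8, 401.5]]
front edge px 283 98 [ 85.    4.3 320.1] 256 311 [np.float64(-18.9), np.float64(28.3)]
```

```bash
python3 - <<'E'
from h import *
d=dict(np.load('w.npz')); W=cloud(d); T=(W-d['p'])@d['Rt']*1000
P=T[240:,:].reshape(-1,3); P=P[(P[:,2]<180)]
for z0 in range(20,180,5):
    Q=P[(P[:,2]>=z0)&(P[:,2]<z0+5)]
    if len(Q)>5: 
        c=Q[abs(Q[:,1])<25]; print(z0,len(Q),'y',Q[:,1].min().round(1),Q[:,1].max().round(1),'x max',Q[:,0].max().round(1),'x max |y|<25',c[:,0].max().round(1) if len(c) else None)
E
```

```text
75 709 y -17.6 19.6 x max 20.8 x max |y|<25 20.8
80 1997 y -60.5 62.0 x max 20.2 x max |y|<25 20.2
85 7122 y -61.3 62.9 x max 18.2 x max |y|<25 18.2
90 6181 y -59.6 61.8 x max 17.9 x max |y|<25 17.9
95 5895 y -55.6 56.9 x max 18.2 x max |y|<25 18.2
100 5229 y -51.3 53.0 x max 17.8 x max |y|<25 17.8
105 3125 y -46.6 48.8 x max 17.5 x max |y|<25 17.5
110 2567 y -42.9 45.1 x max 15.4 x max |y|<25 15.4
115 4477 y -39.2 41.2 x max 13.5 x max |y|<25 13.0
120 2226 y -35.1 36.8 x max 13.9 x max |y|<25 13.9
125 1560 y -31.8 33.6 x max 13.9 x max |y|<25 13.9
130 404 y -20.5 22.4 x max 13.5 x max |y|<25 13.5
135 644 y -7.1 9.1 x max 11.3 x max |y|<25 11.3
140 349 y -12.6 14.5 x max 11.4 x max |y|<25 11.4
145 395 y -12.7 14.5 x max 11.5 x max |y|<25 11.5
150 357 y -12.5 14.5 x max 11.2 x max |y|<25 11.2
155 328 y -12.6 14.6 x max 11.3 x max |y|<25 11.3
160 292 y -12.6 14.6 x max 11.4 x max |y|<25 11.4
165 158 y -11.5 13.5 x max 11.3 x max |y|<25 11.3
170 27 y -5.5 7.5 x max 10.4 x max |y|<25 10.4
```

Request:
servo_tool(
  rows=[
    [[25,4,40],0,-1],
    [[50,4,80],0,-1],
    [[50,4,120],0,-1],
    [[50,4,155],0,-1],
    [[50,4,175],0,-1],
    [[50,4,180],0,-1],
    [[50,4,180],0,-1],
    [[50,4,180],0,-1],
  ],
)

```text
t: 11.7
tcp_pos: [0.4883, -0.239, 0.2213]
tool_rot: [0.999, 0.044, -0.001, 0.0]
force: [0.3, -0.5, -0.2]
finger_gap: -0.002
```

Request:
servo_tool(
  rows=[
    [[3,0,0],0,-1],
    [[6,0,0],0,-1],
    [[6,0,0],0,-1],
    [[6,0,0],0,-1],
  ],
)

```text
t: 12.1
tcp_pos: [0.4944, -0.2385, 0.2218]
tool_rot: [0.999, 0.044, -0.0, 0.001]
force: [0.3, -0.3, 0.0]
finger_gap: -0.001
```

Request:
servo_tool(
  rows=[
    [[3,0,0],0,-1],
    [[6,0,0],0,-1],
    [[6,0,0],0,-1],
  ],
)

```text
t: 12.4
tcp_pos: [0.5009, -0.2381, 0.2219]
tool_rot: [0.999, 0.044, 0.0, 0.001]
force: [0.2, 0.2, -0.7]
finger_gap: 0.005
```

Request:
servo_tool(
  rows=[
    [[2,0,0],0,-1],
    [[5,0,0],0,-1],
    [[5,0,0],0,-1],
  ],
)

```text
t: 12.7
tcp_pos: [0.5063, -0.2378, 0.2219]
tool_rot: [0.999, 0.044, 0.0, 0.001]
force: [0.6, -0.3, -0.5]
finger_gap: -0.001
```

Request:
servo_tool(
  rows=[
    [[2,0,0],0,-1],
    [[4,0,0],0,-1],
    [[4,0,0],0,-1],
  ],
)

```text
t: 13.0
tcp_pos: [0.5106, -0.2375, 0.2219]
tool_rot: [0.999, 0.044, 0.0, 0.001]
force: [-0.8, 0.3, 0.5]
finger_gap: 0.0
```

Request:
servo_tool(
  rows=[
    [[2,0,0],0,-1],
    [[2,0,0],0,-1],
  ],
)

```text
t: 13.2
tcp_pos: [0.5122, -0.2372, 0.2218]
tool_rot: [0.999, 0.045, -0.0, 0.001]
force: [-3.6, -0.5, -0.9]
finger_gap: -0.0
```

Request:
servo_tool(
  rows=[
    [[2,0,0],0,-1],
    [[2,0,0],0,-1],
  ],
)

```text
t: 13.4
tcp_pos: [0.5129, -0.2371, 0.2216]
tool_rot: [0.999, 0.045, -0.003, 0.0]
force: [-6.3, -3.4, 1.5]
finger_gap: 0.002
```

Request:
servo_tool(
  rows=[
    [[4,0,0],0,-1],
    [[3.5,0,-4],0,-1],
    [[3.5,0,-8],0,-1],
    [[3.5,0,-12],0,-1],
    [[3.6,0,-16],0,-1],
    [[4,0,-20],0,-1],
  ],
)

```text
t: 14.0
tcp_pos: [0.5145, -0.2371, 0.2408]
tool_rot: [0.999, 0.045, -0.006, -0.001]
force: [-8.7, -4.8, -1.2]
finger_gap: 0.0
```

```bash
cat > chk.py <<'E'
from h import *
import sys
st=sense(); print('tcp',st['tcp_pos'].round(4),'F',st['force'].round(1))
s=snap('side',sys.argv[1]); W=cloud(s); hsv=cv2.cvtColor(s['image'],cv2.COLOR_BGR2HSV)
y=(hsv[...,0]>18)&(hsv[...,0]<38)&(hsv[...,1]>120); y[:150]=0;y[215:]=0;y[:,:240]=0;y[:,310:]=0
P=W[y]*1000; print('yellow n',y.sum(),'x,y,z pct 2/50/98',np.percentile(P,[2,50,98],axis=0).round(0).tolist())
cv2.imwrite('pics/'+sys.argv[1],cv2.resize(s['image'][120:230,220:340],None,fx=5,fy=5,interpolation=cv2.INTER_CUBIC))
E
python3 chk.py s1.png
```

```text
tcp [ 0.5145 -0.2371  0.2408] F [-8.7 -4.8 -1.2]
yellow n 306 x,y,z pct 2/50/98 [[530.0, -256.0, 91.0], [567.0, -208.0, 124.0], [607.0, -198.0, 141.0]]
```

The guard is lifting: its highest yellow point rose from 128 to 141 mm with the finger, at under 10 N. I keep following the lip's arc.

Request:
servo_tool(
  rows=[
    [[3.5,0,-3],0,-1],
    [[4.2,0,-7],0,-1],
    [[5.5,0,-11],0,-1],
    [[6.7,0,-15],0,-1],
    [[8.5,0,-19],0,-1],
    [[10.5,0,-23],0,-1],
  ],
)

```text
t: 14.65
tcp_pos: [0.523, -0.2366, 0.2638]
tool_rot: [0.999, 0.046, -0.01, -0.001]
force: [-10.5, -5.9, 1.8]
finger_gap: -0.002
```

```bash
python3 chk.py s2.png
```

```text
tcp [ 0.523  -0.2366  0.2638] F [-10.5  -5.9   1.8]
yellow n 308 x,y,z pct 2/50/98 [[537.0, -257.0, 96.0], [574.0, -209.0, 126.0], [616.0, -197.0, 153.0]]
```

Request:
servo_tool(
  rows=[
    [[4.5,0,-3.5],0,-1],
    [[6.5,0,-7],0,-1],
    [[9,0,-10.5],0,-1],
    [[11,0,-13],0,-1],
    [[11,0,-13],0,-1],
  ],
)

```text
t: 15.2
tcp_pos: [0.5328, -0.2359, 0.2777]
tool_rot: [0.999, 0.047, -0.013, -0.001]
force: [-8.8, -2.5, 3.9]
finger_gap: 0.001
```

```bash
python3 chk.py s3.png
```

```text
tcp [ 0.5328 -0.2359  0.2777] F [-8.8 -2.5  3.9]
yellow n 297 x,y,z pct 2/50/98 [[nan, nan, nan], [nan, nan, nan], [nan, nan, nan]]
```

View pics/s3.png

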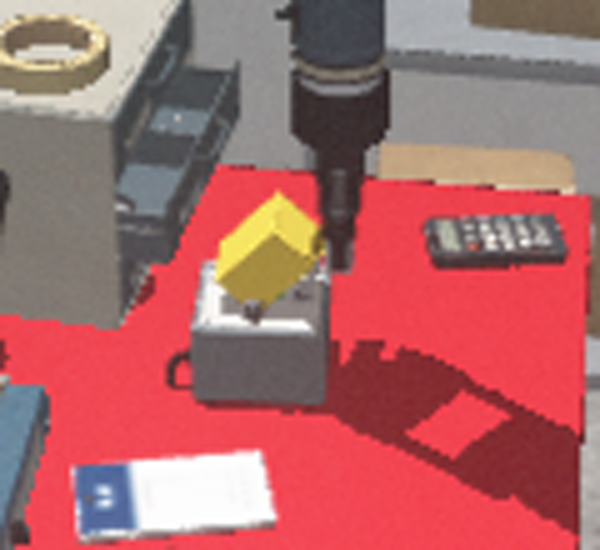

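The side view (5x crop) shows the guard up about 45° on the finger at (330,240), with the finger just in front of the toggle at (305,290). Now I push rearward in small steps and watch the force.

Request:
servo_tool(
  rows=[
    [[3,0,0],0,-1],
    [[5,0,-0.5],0,-1],
    [[7,0,-1],0,-1],
    [[7,0,-1],0,-1],
  ],
)

```text
t: 15.65
tcp_pos: [0.5362, -0.2358, 0.2791]
tool_rot: [0.999, 0.048, -0.019, -0.002]
force: [-15.7, -5.1, 10.6]
finger_gap: -0.001
```

Request:
servo_tool(
  rows=[
    [[4,0,-1],0,-1],
    [[5.5,1.5,-1.5],0,-1],
    [[7,3,-2],0,-1],
    [[8,4,-2],0,-1],
    [[8,4,-2],0,-1],
  ],
)

```text
t: 16.15
tcp_pos: [0.5398, -0.2372, 0.2804]
tool_rot: [0.998, 0.048, -0.027, -0.006]
force: [-16.6, 1.8, 11.9]
finger_gap: 0.002
```

```bash
cat > st.py <<'E'
from h import *
st=sense(); Rt=R.from_quat(st['tool_rot']).as_matrix(); p=st['tcp_pos']
tip=(p+Rt@[.0114,0,.1734])*1000; pad=(p+Rt@[.0114,0,.1434])*1000
ax=np.array([np.cos(np.radians(4.8)),np.sin(np.radians(4.8))])
# zero: contact at TCP .5120,-.2372 upright, face at box x -68
x0=np.array([512.0,-237.2])+11.4*ax
f=lambda P:(P[:2]-x0)@ax-68
print('tip boxx %.1f z %.1f | pad+30 boxx %.1f z %.1f'%(f(tip),tip[2],f(pad),pad[2]),'lip r',np.hypot(f(pad)-5,pad[2]-87).round(1),'zax',Rt[:,2].round(3),'F',st['force'].round(1),'M',st['ft_torque'].round(2),'t',st['t'])
E
python3 st.py
```

```text
tip boxx -49.6 z 106.6 | pad+30 boxx -48.0 z 136.6 lip r 72.6 zax [-0.055  0.009 -0.998] F [-16.6   1.8  11.9] M [0.29 2.37 0.09] t 16.15
```

The lip sticks to the pad without sliding, so as the guard rises the fingertip ends up too high to push the toggle. I back off, let the guard shut, and take hold again about 16 mm further up the finger.

Request:
servo_tool(
  rows=[
    [[-10,0,0],0,-1],
    [[-25,0,0],0,-1],
    [[-40,0,0],0,-1],
    [[-50,0,0],0,-1],
    [[-50,0,0],0,-1],
    [[-50,0,0],0,-1],
  ],
)

```text
t: 16.75
tcp_pos: [0.4906, -0.2423, 0.2833]
tool_rot: [0.998, 0.048, -0.027, -0.005]
force: [0.7, -0.7, -0.9]
finger_gap: 0.002
```

```bash
python3 st.py; python3 box.py w9.png
```

```text
tip boxx -98.9 z 109.5 | pad+30 boxx -97.3 z 139.5 lip r 115.0 zax [-0.054  0.008 -0.999] F [ 0.7 -0.7 -0.9] M [-0.   -0.1   0.03] t 16.75
tcp [ 0.4908 -0.2423  0.2832] yaw 5.57 zax [-0.0535  0.008  -0.9985] gap 0.0023000215047201513
yellow 28587 [ 547.4 -232.7] [ 95.1 118.1] 4.8 z [122.5 123.7 124.8] tool [72.  -0.4]
yellow z 0.115-0.135 28464 [ 564.1 -233.7] [61.6 60.1] 4.5 z [122.6 123.7 124.8] tool [88.6  2.2]
grey top 5223 [ 571. -233.] [ 70.1 102.8] 4.5 z [73.1 74.8 76.2] tool [95.5  2.2]
```

Request:
servo_tool(
  rows=[
    [[0,-4,30],0.8,-1],
    [[0,-4,55],0.8,-1],
    [[8,-4,70],0.8,-1],
    [[18,-4,77],0.8,-1],
    [[24,-4,77],0.8,-1],
    [[26,-4,77],0.8,-1],
    [[26,-4,77],0.8,-1],
    [[26,-4,77],0.8,-1],
  ],
)

```text
t: 17.6
tcp_pos: [0.5123, -0.2352, 0.2058]
tool_rot: [0.999, 0.042, -0.026, -0.005]
force: [-0.2, 0.7, -0.4]
finger_gap: 0.003
```

```bash
sed -i 's/^print/con=(p+Rt@[.0139,0,.126])*1000\nprint("con boxx %.1f z %.1f"%(f(con),con[2]),"tcp",p.round(4))\nprint/' st.py && python3 st.py
```

```text
con boxx -71.6 z 79.3 tcp [ 0.5123 -0.2352  0.2058]
tip boxx -76.5 z 32.1 | pad+30 boxx -75.0 z 62.1 lip r 83.8 zax [-0.052  0.007 -0.999] F [-0.2  0.7 -0.4] M [-0.02 -0.04 -0.  ] t 17.6
```

Request:
servo_tool(
  rows=[
    [[4,0,0],0,-1],
    [[7,0,0],0,-1],
    [[6.5,0,-7],0,-1],
    [[6.1,0,-14],0,-1],
    [[6.5,0,-21],0,-1],
    [[7.6,0,-28],0,-1],
    [[9.5,0,-35],0,-1],
    [[11.8,0,-41],0,-1],
  ],
)

```text
t: 18.4
tcp_pos: [0.5228, -0.2338, 0.2457]
tool_rot: [0.999, 0.042, -0.032, -0.007]
force: [-9.9, -1.3, 3.0]
finger_gap: 0.002
```

```bash
python3 st.py; python3 chk.py s4.png
```

```text
con boxx -62.3 z 119.1 tcp [ 0.5228 -0.2338  0.2457]
tip boxx -67.8 z 72.0 | pad+30 boxx -65.9 z 101.9 lip r 72.5 zax [-0.064  0.011 -0.998] F [-9.9 -1.3  3. ] M [-0.21  1.4  -0.03] t 18.4
tcp [ 0.5228 -0.2338  0.2457] F [-9.9 -1.3  3. ]
yellow n 312 x,y,z pct 2/50/98 [[nan, nan, nan], [nan, nan, nan], [nan, nan, nan]]
```

Request:
servo_tool(
  rows=[
    [[5.2,0,-5.8],0,-1],
    [[8.4,0,-11.7],0,-1],
    [[12.2,0,-17.1],0,-1],
    [[16.3,0,-22],0,-1],
  ],
)

```text
t: 18.85
tcp_pos: [0.5367, -0.2319, 0.2675]
tool_rot: [0.998, 0.043, -0.039, -0.009]
force: [-16.1, -1.4, 8.9]
finger_gap: -0.0
```

```bash
python3 st.py; sed -i 's/np.percentile/np.nanpercentile/' chk.py; python3 chk.py s5.png
```

```text
con boxx -50.1 z 140.8 tcp [ 0.5367 -0.2319  0.2675]
tip boxx -56.2 z 93.8 | pad+30 boxx -53.9 z 123.7 lip r 69.4 zax [-0.078  0.015 -0.997] F [-16.1  -1.4   8.9] M [-0.22  1.87  0.03] t 18.85
tcp [ 0.5367 -0.2319  0.2675] F [-16.1  -1.4   8.9]
yellow n 297 x,y,z pct 2/50/98 [[544.0, -257.0, 97.0], [581.0, -206.0, 131.0], [619.0, -196.0, 158.0]]
```

View pics/s5.png

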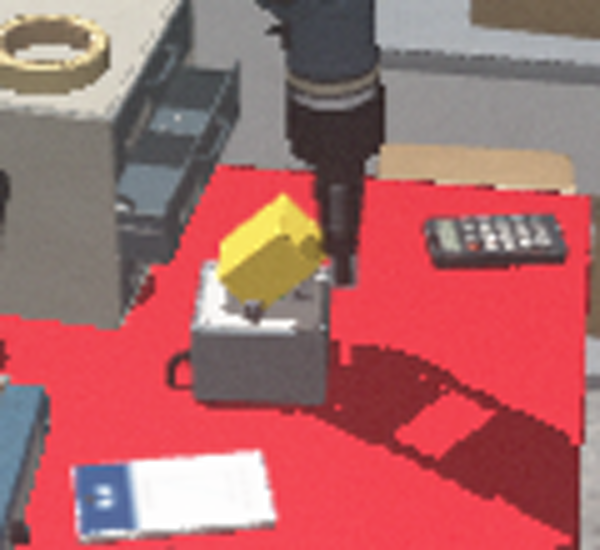

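The side view shows the guard up about 45° on the finger, with the fingertip now lower, at (345,280), level with the toggle. I go on along the arc into the toggle.

Request:
servo_tool(
  rows=[
    [[4.7,0,-3.5],0,-1],
    [[7.7,0,-6.8],0,-1],
    [[11.5,0,-10],0,-1],
    [[11.5,0,-10],0,-1],
  ],
)

```text
t: 19.3
tcp_pos: [0.5471, -0.2311, 0.2781]
tool_rot: [0.998, 0.044, -0.042, -0.009]
force: [-9.4, -1.8, 7.0]
finger_gap: 0.001
```

```bash
python3 st.py; python3 chk.py s6.png
```

```text
con boxx -40.6 z 151.4 tcp [ 0.5471 -0.2311  0.2781]
tip boxx -47.1 z 104.4 | pad+30 boxx -44.6 z 134.3 lip r 68.5 zax [-0.085  0.015 -0.996] F [-9.4 -1.8  7. ] M [-0.25  1.31 -0.03] t 19.3
tcp [ 0.5471 -0.2311  0.2781] F [-9.4 -1.8  7. ]
yellow n 283 x,y,z pct 2/50/98 [[554.0, -255.0, 96.0], [586.0, -205.0, 136.0], [621.0, -196.0, 160.0]]
```

Request:
servo_tool(
  rows=[
    [[4,0,-0.5],0,-1],
    [[7,0,-1],0,-1],
    [[9,0,-1.5],0,-1],
    [[9,0,-1.5],0,-1],
  ],
)

```text
t: 19.75
tcp_pos: [0.5526, -0.2306, 0.28]
tool_rot: [0.998, 0.044, -0.048, -0.01]
force: [-13.3, -3.4, 12.1]
finger_gap: 0.0
```

```bash
python3 st.py; python3 chk.py s7.png
```

```text
con boxx -36.7 z 153.3 tcp [ 0.5526 -0.2306  0.28  ]
tip boxx -43.7 z 106.3 | pad+30 boxx -40.8 z 136.2 lip r 67.2 zax [-0.097  0.016 -0.995] F [-13.3  -3.4  12.1] M [-0.48  1.91 -0.02] t 19.75
tcp [ 0.5526 -0.2306  0.28  ] F [-13.3  -3.4  12.1]
yellow n 278 x,y,z pct 2/50/98 [[557.0, -256.0, 94.0], [588.0, -204.0, 137.0], [623.0, -196.0, 160.0]]
```

Request:
servo_tool(
  rows=[
    [[5,4,0],0,-1],
    [[7,-4,0],0,-1],
    [[9,4,0],0,-1],
    [[10,-3,0],0,-1],
    [[10,1,0],0,-1],
  ],
)

```text
t: 20.3
tcp_pos: [0.5579, -0.2299, 0.282]
tool_rot: [0.997, 0.045, -0.056, -0.012]
force: [-18.7, 3.2, 23.3]
finger_gap: -0.006
```

```bash
python3 st.py; python3 chk.py s8.png
```

```text
con boxx -33.2 z 155.3 tcp [ 0.5579 -0.2299  0.282 ]
tip boxx -40.9 z 108.4 | pad+30 boxx -37.6 z 138.2 lip r 66.7 zax [-0.113  0.019 -0.993] F [-18.7   3.2  23.3] M [ 0.33  2.6  -0.02] t 20.3
tcp [ 0.5579 -0.2299  0.282 ] F [-18.7   3.2  23.3]
yellow n 267 x,y,z pct 2/50/98 [[561.0, -255.0, 96.0], [590.0, -205.0, 136.0], [623.0, -196.0, 160.0]]
```

The upward reaction exceeds the push, so the lip must be caught under the step at the top of the pad; it slid about 8 mm during the lift. I back off once more and take hold higher still, above that step.

Request:
servo_tool(
  rows=[
    [[-10,0,0],0,-1],
    [[-25,0,0],0,-1],
    [[-40,0,0],0,-1],
    [[-55,0,0],0,-1],
    [[-65,0,20],0,-1],
    [[-65,0,50],0,-1],
    [[-65,0,70],0,-1],
    [[-65,0,70],0,-1],
  ],
)

```text
t: 21.15
tcp_pos: [0.4844, -0.2344, 0.2175]
tool_rot: [0.997, 0.044, -0.058, -0.014]
force: [0.1, 0.1, -0.7]
finger_gap: 0.003
```

```bash
python3 st.py; python3 box.py w10.png
```

```text
con boxx -107.3 z 90.8 tcp [ 0.4844 -0.2344  0.2175]
tip boxx -115.2 z 44.1 | pad+30 boxx -111.8 z 73.9 lip r 117.5 zax [-0.117  0.022 -0.993] F [ 0.1  0.1 -0.7] M [-0.01 -0.08 -0.01] t 21.15
tcp [ 0.4852 -0.2348  0.2188] yaw 5.2 zax [-0.1147  0.0204 -0.9932] gap -0.0024703237689952
yellow 45092 [ 525.7 -251.5] [ 99.8 192.8] 3.9 z [122.6 123.6 124.6] tool [63.2 26.8]
yellow z 0.07-0.085 90 [ 553.2 -183.9] [35.7  1.4] 4.3 z [72.6 73.6 74.8] tool [ 96.5 -38.1]
yellow z 0.115-0.135 44746 [ 547.1 -235. ] [28.8 61.5] 3.1 z [122.6 123.6 124.6] tool [85.8 12.2]Traceback (most recent call last):
  File "box.py", line 14, in <module>
    rep('grey top',W[g&(W[...,2]>.068)&(W[...,2]<.082)])
    ~~~^^^^^^^^^^^^^^^^^^^^^^^^^^^^^^^^^^^^^^^^^^^^^^^^^
  File "box.py", line 7, in rep
    r=cv2.minAreaRect((P[:,:2]*1000).astype(np.float32)); print(nm,len(P),np.round(r[0],1),np.round(r[1],1),round(r[2],1),'z',np.round(np.percentile(P[:,2],[5,50,95])*1000,1),'tool',((np.array([*r[0],0])/1000-p)@Rt*1000)[:2].round(1))
                                                                                                                                       ~~~~~~~~~~~~~^^^^^^^^^^^^^^^^^^
    return _quantile_unchecked(
        a, q, axis, out, overwrite_input, method, keepdims, weights)
    return _ureduce(a,
                    func=_quantile_ureduce_func,
    ...<5 lines>...
                    overwrite_input=overwrite_input,
                    method=method)
    r = func(a, **kwargs)
    result = _quantile(arr,
                       quantiles=q,
    ...<2 lines>...
                       out=out,
                       weights=wgt)
    slices_having_nans = np.isnan(arr[-1, ...])
                                  ~~~^^^^^^^^^
IndexError: index -1 is out of bounds for axis 0 with size 0
```

Request:
servo_tool(
  rows=[
    [[0,0,25],0,-1],
    [[0,0,38],0,-1],
    [[0,0,44],0,-1],
    [[0,0,48],0,-1],
    [[0,0,50],0,-1],
  ],
)

```text
t: 21.7
tcp_pos: [0.4799, -0.2338, 0.1725]
tool_rot: [0.997, 0.044, -0.057, -0.012]
force: [-3.3, 4.1, 35.8]
finger_gap: -0.003
```

Request:
servo_tool(
  rows=[
    [[0,0,6],0,-1],
    [[0,0,6],0,-1],
  ],
)

```text
t: 21.9
tcp_pos: [0.4797, -0.2335, 0.1725]
tool_rot: [0.997, 0.045, -0.056, -0.011]
force: [-3.5, 4.7, 39.3]
finger_gap: 0.002
```

Request:
servo_tool(
  rows=[
    [[-6,0,3],0,-1],
    [[-12,0,3],0,-1],
    [[-15,0,3],0,-1],
  ],
)

```text
t: 22.2
tcp_pos: [0.4663, -0.2357, 0.1731]
tool_rot: [0.998, 0.044, -0.052, -0.009]
force: [5.7, 2.5, 9.4]
finger_gap: -0.001
```

Request:
servo_tool(
  rows=[
    [[-4,0,3],0,-1],
    [[-8,0,3],0,-1],
    [[-8,0,3],0,-1],
  ],
)

```text
t: 22.5
tcp_pos: [0.4604, -0.2372, 0.1731]
tool_rot: [0.998, 0.043, -0.048, -0.007]
force: [6.8, 4.4, 14.9]
finger_gap: 0.002
```

Request:
servo_tool(
  rows=[
    [[-3,0,5],0,-1],
    [[-8,0,5],0,-1],
    [[-8,0,5],0,-1],
  ],
)

```text
t: 22.8
tcp_pos: [0.4554, -0.2383, 0.173]
tool_rot: [0.998, 0.041, -0.042, -0.004]
force: [9.7, 8.3, 29.4]
finger_gap: 0.001
```

Request:
servo_tool(
  rows=[
    [[-3,0,5],0,-1],
    [[-8,0,5],0,-1],
    [[-8,0,5],0,-1],
  ],
)

```text
t: 23.1
tcp_pos: [0.4506, -0.2392, 0.1731]
tool_rot: [0.999, 0.04, -0.035, -0.0]
force: [10.2, 12.5, 32.5]
finger_gap: -0.001
```

Request:
servo_tool(
  rows=[
    [[-3,0,5],0,-1],
    [[-8,0,5],0,-1],
    [[-8,0,5],0,-1],
  ],
)

```text
t: 23.4
tcp_pos: [0.4456, -0.24, 0.1731]
tool_rot: [0.999, 0.039, -0.029, 0.003]
force: [10.0, 11.2, 33.6]
finger_gap: 0.0
```

```bash
python3 st.py
```

```text
con boxx -139.2 z 46.5 tcp [ 0.4456 -0.24    0.1731]
tip boxx -144.4 z -0.6 | pad+30 boxx -142.7 z 29.3 lip r 158.6 zax [-0.057 -0.008 -0.998] F [10.  11.2 33.6] M [ 1.88 -1.68 -0.05] t 23.4
```

Request:
servo_tool(
  rows=[
    [[-3,0,5],0,-1],
    [[-8,0,5],0,-1],
    [[-8,0,5],0,-1],
  ],
)

```text
t: 23.7
tcp_pos: [0.4408, -0.2408, 0.1732]
tool_rot: [0.999, 0.037, -0.023, 0.006]
force: [11.0, 12.1, 35.8]
finger_gap: 0.002
```

Request:
servo_tool(
  rows=[
    [[-3,0,5],0,-1],
    [[-8,0,5],0,-1],
    [[-8,0,5],0,-1],
  ],
)

```text
t: 24.0
tcp_pos: [0.436, -0.2415, 0.1732]
tool_rot: [0.999, 0.036, -0.016, 0.01]
force: [11.2, 12.0, 38.4]
finger_gap: 0.002
```

Request:
servo_tool(
  rows=[
    [[-3,0,5],0,-1],
    [[-8,0,5],0,-1],
    [[-8,0,5],0,-1],
  ],
)

```text
t: 24.3
tcp_pos: [0.4311, -0.2421, 0.1732]
tool_rot: [0.999, 0.034, -0.01, 0.014]
force: [11.7, 12.9, 38.8]
finger_gap: -0.001
```

Request:
servo_tool(
  rows=[
    [[-3,0,5],0,-1],
    [[-8,0,5],0,-1],
    [[-8,0,5],0,-1],
  ],
)

```text
t: 24.6
tcp_pos: [0.4262, -0.2429, 0.1732]
tool_rot: [0.999, 0.033, -0.004, 0.018]
force: [11.9, 13.3, 40.3]
finger_gap: -0.002
```

Request:
servo_tool(
  rows=[
    [[-3,0,5],0,-1],
    [[-8,0,5],0,-1],
    [[-8,0,5],0,-1],
  ],
)

```text
t: 24.9
tcp_pos: [0.4216, -0.2435, 0.1731]
tool_rot: [0.999, 0.032, 0.003, 0.022]
force: [13.1, 14.1, 41.6]
finger_gap: 0.003
```

Request:
servo_tool(
  rows=[
    [[-3,0,5],0,-1],
    [[-8,0,5],0,-1],
    [[-8,0,5],0,-1],
  ],
)

```text
t: 25.2
tcp_pos: [0.4166, -0.2444, 0.173]
tool_rot: [0.999, 0.031, 0.009, 0.026]
force: [9.3, 12.0, 42.5]
finger_gap: 0.001
```

Request:
servo_tool(
  rows=[
    [[0,0,-10],0,-1],
    [[0,0,-25],0,-1],
    [[0,0,-25],0,-1],
    [[0,0,-25],0,-1],
  ],
)

```text
t: 25.6
tcp_pos: [0.4161, -0.2433, 0.1979]
tool_rot: [0.999, 0.031, 0.009, 0.026]
force: [-0.0, 0.2, 0.1]
finger_gap: -0.0
```

```bash
sed -i 's/con=(p+Rt@\[.0139,0,.126\])/con=(p+Rt@[.0139,0,.1204])/' st.py; python3 st.py; python3 -c "
from h import *
Rt=R.from_quat(sense()['tool_rot']).as_matrix();print(Rt.round(3),sense()['q'].round(3))"
```

```text
con boxx -159.8 z 77.9 tcp [ 0.4161 -0.2433  0.1979]
tip boxx -161.5 z 24.9 | pad+30 boxx -161.9 z 54.9 lip r 170.0 zax [ 0.019 -0.052 -0.998] F [-0.   0.2  0.1] M [0.03 0.05 0.03] t 25.6
[[ 0.998  0.061  0.019]
 [ 0.062 -0.997 -0.052]
 [ 0.016  0.053 -0.998]] [-0.755  0.708  1.95  -0.059  0.434  0.807]
```

Request:
servo_tool(
  rows=[
    [[30,-3,0.3],-0.5,-1],
    [[60,-6,0.6],-1.1,-1],
    [[80,-8,0.9],-1.1,-1],
    [[87,-8,1],-1.1,-1],
    [[87,-8,1],-1.1,-1],
    [[87,-8,1],-1.1,-1],
  ],
)

```text
t: 26.2
tcp_pos: [0.5013, -0.2297, 0.197]
tool_rot: [0.999, 0.04, 0.007, 0.026]
force: [-0.5, 0.0, 0.5]
finger_gap: -0.001
```

```bash
python3 st.py
```

```text
con boxx -74.1 z 76.9 tcp [ 0.5013 -0.2297  0.197 ]
tip boxx -75.9 z 24.0 | pad+30 boxx -76.3 z 53.9 lip r 87.8 zax [ 0.017 -0.051 -0.999] F [-0.5  0.   0.5] M [ 0.02  0.06 -0.02] t 26.2
```

Request:
servo_tool(
  rows=[
    [[5,0,0],0,-1],
    [[9.2,0,0],0,-1],
    [[8.8,0,-6],0,-1],
    [[9,0.5,-13],0,-1],
    [[9.6,1,-20],0,-1],
    [[11,1.4,-27],0,-1],
    [[13.2,1.7,-34],0,-1],
    [[15.7,2,-40],0,-1],
  ],
)

```text
t: 27.0
tcp_pos: [0.5161, -0.2282, 0.2382]
tool_rot: [0.999, 0.04, 0.007, 0.026]
force: [-3.4, -0.0, -0.1]
finger_gap: 0.002
```

```bash
python3 st.py; python3 chk.py s9.png
```

```text
con boxx -59.2 z 118.1 tcp [ 0.5161 -0.2282  0.2382]
tip boxx -61.1 z 65.2 | pad+30 boxx -61.4 z 95.1 lip r 66.9 zax [ 0.016 -0.05  -0.999] F [-3.4 -0.  -0.1] M [-0.02  0.47 -0.04] t 27.0
tcp [ 0.5161 -0.2282  0.2382] F [-3.4 -0.  -0.1]
yellow n 304 x,y,z pct 2/50/98 [[538.0, -255.0, 97.0], [574.0, -208.0, 126.0], [616.0, -197.0, 153.0]]
```

Request:
servo_tool(
  rows=[
    [[2.5,0,-6],0,-1],
    [[4.5,0.2,-11],0,-1],
    [[7.5,0.5,-15.5],0,-1],
    [[12,0.8,-20],0,-1],
    [[16.4,1,-24.5],0,-1],
    [[16.4,1,-24.5],0,-1],
  ],
)

```text
t: 27.65
tcp_pos: [0.5336, -0.2268, 0.2647]
tool_rot: [0.999, 0.041, 0.009, 0.027]
force: [-2.9, -1.0, -1.2]
finger_gap: -0.001
```

```bash
python3 st.py; python3 chk.py s10.png
```

```text
con boxx -41.3 z 144.7 tcp [ 0.5336 -0.2268  0.2647]
tip boxx -43.0 z 91.8 | pad+30 boxx -43.4 z 121.7 lip r 59.6 zax [ 0.02  -0.053 -0.998] F [-2.9 -1.  -1.2] M [-0.14  0.34 -0.14] t 27.65
tcp [ 0.5336 -0.2268  0.2647] F [-2.9 -1.  -1.2]
yellow n 284 x,y,z pct 2/50/98 [[555.0, -256.0, 96.0], [587.0, -205.0, 136.0], [622.0, -196.0, 160.0]]
```

The lip now stays above the step with only about 3 N, and the fingertip (box x −43, height 92 mm) should already be pushing the toggle. I continue in small steps.

Request:
servo_tool(
  rows=[
    [[3,0,-2],0,-1],
    [[6,0,-3.7],0,-1],
    [[8,0,-5],0,-1],
    [[8,0,-5],0,-1],
  ],
)

```text
t: 28.1
tcp_pos: [0.5408, -0.2256, 0.2691]
tool_rot: [0.999, 0.041, 0.008, 0.026]
force: [-4.4, -0.4, -0.4]
finger_gap: -0.002
```

```bash
python3 st.py
```

```text
con boxx -34.3 z 149.1 tcp [ 0.5408 -0.2256  0.2691]
tip boxx -36.1 z 96.1 | pad+30 boxx -36.5 z 126.1 lip r 57.0 zax [ 0.017 -0.051 -0.999] F [-4.4 -0.4 -0.4] M [-0.01  0.63 -0.15] t 28.1
```

Request:
servo_tool(
  rows=[
    [[2,0,-0.8],0,-1],
    [[3.5,0,-1.5],0,-1],
    [[3.5,0,-1.5],0,-1],
  ],
)

```text
t: 28.4
tcp_pos: [0.5436, -0.2251, 0.27]
tool_rot: [0.999, 0.041, 0.006, 0.025]
force: [-4.9, -0.4, 0.0]
finger_gap: 0.002
```

Request:
servo_tool(
  rows=[
    [[1.5,0,-0.5],0,-1],
    [[1.5,0,-0.5],0,-1],
  ],
)

```text
t: 28.6
tcp_pos: [0.5444, -0.225, 0.2701]
tool_rot: [0.999, 0.041, 0.005, 0.025]
force: [-5.2, -1.9, -0.1]
finger_gap: 0.001
```

```bash
python3 st.py; python3 chk.py s11.png
```

```text
con boxx -31.3 z 149.9 tcp [ 0.5444 -0.225   0.2701]
tip boxx -33.4 z 97.0 | pad+30 boxx -33.6 z 126.9 lip r 55.6 zax [ 0.011 -0.05  -0.999] F [-5.2 -1.9 -0.1] M [-0.28  0.85 -0.1 ] t 28.6
tcp [ 0.5444 -0.225   0.2701] F [-5.2 -1.9 -0.1]
yellow n 269 x,y,z pct 2/50/98 [[561.0, -258.0, 95.0], [594.0, -204.0, 138.0], [623.0, -195.0, 160.0]]
```

View pics/s11.png

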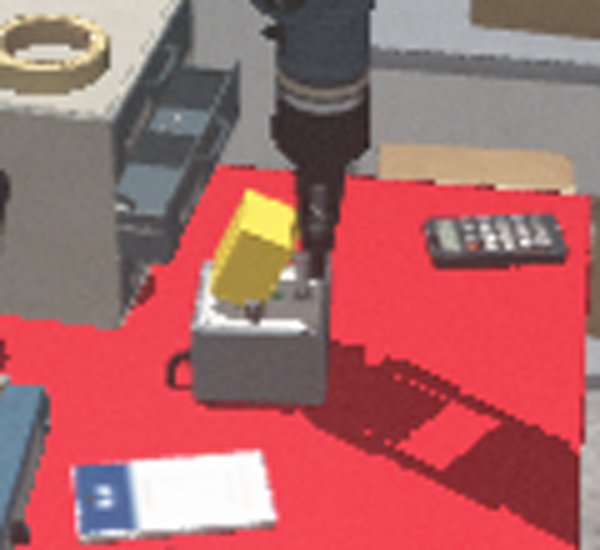

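The side view shows the guard up about 65° on the finger. The toggle is at (302,275), near upright and touching the fingertip. I push on in 1–2 mm steps until the force steps up.

Request:
servo_tool(
  rows=[
    [[2,0,-0.5],0,-1],
    [[2.2,0,-0.5],0,-1],
  ],
)

```text
t: 28.85
tcp_pos: [0.5459, -0.225, 0.2701]
tool_rot: [0.999, 0.041, 0.003, 0.025]
force: [-5.8, -2.1, 0.2]
finger_gap: 0.005
```

Request:
servo_tool(
  rows=[
    [[2,0,-0.5],0,-1],
    [[2.2,0,-0.5],0,-1],
  ],
)

```text
t: 29.05
tcp_pos: [0.5475, -0.2249, 0.2702]
tool_rot: [0.999, 0.042, 0.002, 0.025]
force: [-6.5, -2.0, -0.3]
finger_gap: -0.0
```

```bash
python3 st.py
```

```text
con boxx -28.9 z 150.0 tcp [ 0.5475 -0.2249  0.2702]
tip boxx -31.3 z 97.1 | pad+30 boxx -31.4 z 127.0 lip r 54.1 zax [ 0.006 -0.049 -0.999] F [-6.5 -2.  -0.3] M [-0.27  0.87 -0.13] t 29.05
```

Request:
servo_tool(
  rows=[
    [[1.8,0,0],0,-1],
    [[2,0,0],0,-1],
  ],
)

```text
t: 29.25
tcp_pos: [0.549, -0.2249, 0.2699]
tool_rot: [0.999, 0.042, 0.001, 0.024]
force: [-4.2, -1.4, 0.6]
finger_gap: -0.002
```

Request:
servo_tool(
  rows=[
    [[1.8,0,0],0,-1],
    [[2,0,0],0,-1],
  ],
)

```text
t: 29.45
tcp_pos: [0.5506, -0.2249, 0.2697]
tool_rot: [0.999, 0.042, 0.0, 0.024]
force: [-5.3, -1.4, -0.4]
finger_gap: -0.003
```

```bash
python3 st.py
```

```text
con boxx -26.2 z 149.4 tcp [ 0.5506 -0.2249  0.2697]
tip boxx -28.8 z 96.5 | pad+30 boxx -28.7 z 126.5 lip r 51.9 zax [ 0.002 -0.049 -0.999] F [-5.3 -1.4 -0.4] M [-0.13  0.79 -0.15] t 29.45
```

Request:
servo_tool(
  rows=[
    [[1.6,0,0],0,-1],
    [[1.8,0,0],0,-1],
  ],
)

```text
t: 29.65
tcp_pos: [0.5515, -0.2249, 0.2696]
tool_rot: [0.999, 0.042, -0.002, 0.024]
force: [-7.7, -2.1, 2.3]
finger_gap: -0.0
```

Request:
servo_tool(
  rows=[
    [[1.6,0,0],0,-1],
    [[1.8,0,0],0,-1],
  ],
)

```text
t: 29.85
tcp_pos: [0.5522, -0.2249, 0.2697]
tool_rot: [0.999, 0.042, -0.004, 0.024]
force: [-7.5, -1.9, 4.6]
finger_gap: 0.001
```

```bash
python3 st.py
```

```text
con boxx -25.6 z 149.3 tcp [ 0.5522 -0.2249  0.2697]
tip boxx -28.6 z 96.3 | pad+30 boxx -28.3 z 126.3 lip r 51.5 zax [-0.006 -0.048 -0.999] F [-7.5 -1.9  4.6] M [-0.36  1.2  -0.16] t 29.85
```

The push at the toggle rose from about 3 N to about 7 N while the tip stopped advancing. That puts it on its stop without ramming. I draw straight back and let the guard drop.

Request:
servo_tool(
  rows=[
    [[-6,0,0],0,-1],
    [[-18,0,0],0,-1],
    [[-32,0,0],0,-1],
    [[-48,0,0],0,-1],
    [[-65,0,0],0,-1],
    [[-85,0,0],0,-1],
    [[-100,0,0],0,-1],
    [[-100,0,0],0,-1],
  ],
)

```text
t: 30.65
tcp_pos: [0.4512, -0.2333, 0.2708]
tool_rot: [0.999, 0.042, -0.004, 0.024]
force: [-0.2, -0.2, 0.2]
finger_gap: 0.001
```

Request:
servo_tool(
  rows=[
    [[0,0,-40],0,-1],
    [[0,0,-90],0,-1],
    [[0,0,-130],0,-1],
    [[0,0,-150],0,-1],
    [[0,0,-150],0,-1],
  ],
)

```text
t: 31.15
tcp_pos: [0.4536, -0.2266, 0.4246]
tool_rot: [0.999, 0.042, 0.001, 0.027]
force: [-0.1, -0.7, -0.3]
finger_gap: -0.0
```

```bash
python3 - <<'E'
from h import *
a=snap('scene'); b=snap('side'); w=snap('wrist')
st=sense(); print('t',st['t'],st['tcp_pos'].round(3),st['force'].round(1))
for s,n in((a,'scene'),(b,'side'),(w,'wrist')):
    W=cloud(s); h=cv2.cvtColor(s['image'],cv2.COLOR_BGR2HSV); y=(h[...,0]>18)&(h[...,0]<38)&(h[...,1]>120)&(abs(W[...,0]-.56)<.08)&(abs(W[...,1]+.23)<.08); print(n,'yellow z max',np.nanpercentile(W[y][:,2],98).round(3) if y.any() else None)
# bystanders: change against first pictures
for n,s in(('scene',a),('side',b)):
    d0=np.load(n+'0.npz')['image']; df=(np.abs(s['image'].astype(int)-d0).sum(2)>90).astype(np.uint8); df=cv2.morphologyEx(df,cv2.MORPH_OPEN,np.ones((3,3)))
    k,l,stt,c=cv2.connectedComponentsWithStats(df); print(n,[(x[:5].tolist()) for x in stt[1:] if x[4]>25])
A=cv2.resize(a['image'][135:300,150:350],(600,495),interpolation=cv2.INTER_CUBIC); cv2.imwrite('pics/final.png',A)
E
```

```text
t 31.3 [ 0.452 -0.226  0.42 ] [-0.8 -0.2 -0.6]
scene yellow z max 0.13
side yellow z max 0.129
wrist yellow z max 0.125
scene [[327, 0, 157, 306, 22283], [493, 0, 66, 105, 3840], [525, 0, 29, 14, 292], [505, 101, 6, 6, 30], [332, 105, 9, 11, 72], [494, 107, 14, 12, 115], [491, 120, 11, 13, 108], [380, 144, 9, 9, 66], [391, 147, 31, 35, 586], [381, 178, 24, 50, 558], [358, 200, 14, 40, 328], [414, 221, 23, 21, 262], [269, 226, 40, 29, 567], [386, 226, 12, 20, 201], [399, 227, 14, 9, 68], [486, 238, 29, 30, 455], [189, 249, 30, 22, 324], [469, 269, 38, 46, 1004], [340, 325, 79, 52, 1683], [463, 328, 20, 27, 219], [389, 341, 39, 29, 373], [445, 366, 40, 24, 478]]
side [[356, 0, 10, 8, 70], [371, 0, 26, 186, 2409], [414, 0, 27, 25, 303], [353, 21, 7, 13, 68], [409, 33, 10, 32, 208], [293, 47, 70, 98, 2409], [396, 64, 35, 126, 2454], [360, 79, 14, 89, 638], [462, 158, 10, 9, 48], [358, 168, 21, 35, 356], [432, 175, 21, 25, 281], [460, 187, 24, 15, 266], [309, 192, 27, 23, 401], [380, 201, 36, 35, 871], [282, 230, 32, 12, 344], [455, 245, 14, 16, 154], [415, 258, 28, 6, 136], [384, 261, 55, 18, 698], [236, 272, 37, 10, 276], [352, 334, 12, 26, 236], [370, 390, 11, 6, 58]]
```

View pics/final.png

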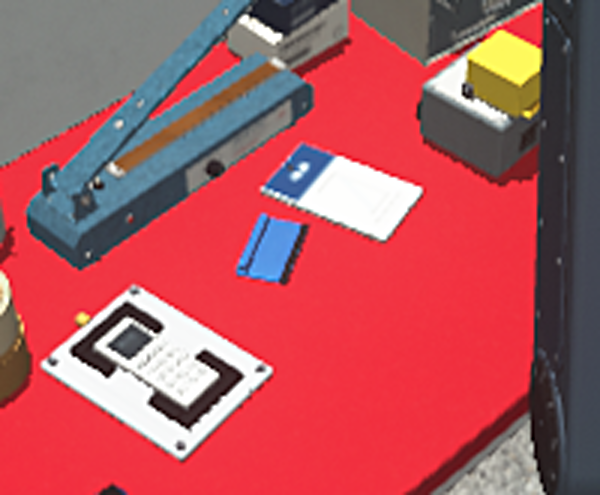

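The last picture shows the handset inside the nest rim at (155,360), the guard shut at (505,70), and the card and film pack where they were. The picture differences lie only at the handset, the nest and the arm with its shadow. Handing in.

```bash
python3 -c "
from station import sign_off; print(sign_off())"
```

```text
the job is handed in; nothing more can be done
None
```

The handset lies keypad up in the nest pocket, the toggle is pushed over to its hinge-side stop, and the guard is shut. I handed the job in at 31.3 s of the 58 s.

**Handset:** Its top measured about 19 mm at every point checked, with the plate at 7.7 mm. That means it is flat on the pocket floor and inside the rim.

**Guard and toggle:**
- **Lifting the guard:** The moves allow no tilt, so I lifted the lip by pressing an upright closed finger against it and following its arc. The first two tries caught on a step in the finger, so I let the guard drop and started again. The third try held it open at about 3 N.
- **Toggle:** I pushed it in 1–2 mm steps until the push at the tip rose from about 3 N to about 7 N and the tip stopped. That was within about 1 mm of where I had worked out the stop to be.

**Last checks:**
- **Guard and clearance:** The guard top is back at its shut height, and the arm is clear with no contact force.
- **Bystanders:** Comparing before and after pictures, only the handset, the nest and the arm with its shadow had changed.

**Not confirmed or not as intended:**
- **Toggle angle:** I did not see its final position, because the guard covers it. It rests on the force rise and the position match alone.
- **Table contact:** Pushing on the guard had tilted the tool a little. To straighten it between tries, I pressed and dragged the fingertips on bare table, reaching about 42 N. This was the fingers and not the gripper's body, but it was more than I meant to use.

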